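# Open the pressure cap of a watch-case test pot

## Task

Take the cap off the watch-case pressure pot and stand it upright in the wooden tray. Turn the cap anticlockwise (seen from above) gently until it meets its first stop and rest it against the stop for a moment, then press it down against its spring, turn it on past the stop while pressed until it comes up against the end of its travel, and lift it straight out. Force neither the stop nor the spring, do not drop the cap, and leave the other things on the bench where they are.

Things in the scene. Friction and masses are not known exactly. Their poses are not given: they have to be found in the camera images.
- pot: steel pressure pot fixed to the bench, an upright barrel 92 mm in diameter and 86 mm high; origin at the centre of its underside, z up. Two dark ears 16 mm wide on its rim (top at 84 mm) reach out to 65 mm from the axis along its +x and -x; a short brass fitting at half height points to +y.
- pot_mouth (a point): centre of the mouth, on the pot's axis at the rim, 86 mm above its underside; axes as the pot's. Two slots in the mouth, along the pot's x, let the cap's lugs out only when the cap's wing is in line with the ears (within 0.05 rad). A rigid end stop lies about 0.05 rad beyond in line (anticlockwise); a little back from it the cap lifts freely.
- cap_grip (a point): grip point of the plain metal cap (0.25 kg): on its axis, in its upright flat wing, 50 mm above the cap's foot, 22 mm above its disc, 16 mm below the wing's top; z up, x along the wing. The wing is 56 mm long, 12 mm thick, 38 mm high: grip it across its thickness. The disc below it is 64 mm in diameter, 6 mm thick.
- cap: the same cap; origin at the centre of its foot, the underside of a stem 36 mm in diameter with two lugs 10 mm wide, 6 mm high under the wing's ends (54 mm over both). At the start the foot is 74 mm above the pot's underside, the disc 10 mm above the rim, the wing 1.28 to 1.45 rad clockwise of the line of the ears.
- pot_stop (a point): first stop inside the mouth, point on the axis 80 mm above the pot's underside. Turned anticlockwise the cap meets it 0.1 to 0.65 rad from the start: hidden, differs from pot to pot, to be felt. It is rigid: over 40 N on it (about 0.6 N m on the cap, 0.05 rad too far) is too much. Pressed 4.5 mm or more the cap passes it, and is clear of it once its wing is within 0.08 rad of the ears' line.
- seal: rubber spring seat 20 mm in diameter on the pot's axis, hidden under the cap; origin 20 mm below its top. It pushes the cap up with 5 N more than the cap's weight at rest and 1.2 N more for each mm pressed, and bottoms hard at 8 mm. Over 30 N on it is too much.
- tray: shallow open wooden tray fixed to the bench, 150 by 150 mm outside, 14 mm high, walls and floor 5 mm thick; origin at the centre of its underside
- loupe: bystander: black eyeglass loupe, 36 mm in diameter, 32 mm high; origin at its underside
- holder: bystander: small aluminium vice with a brass watch movement on top, 50 by 34 by 26 mm; origin at its underside
- drivers: bystander: round stand with six thin screwdrivers, 76 mm in diameter, 103 mm high; origin at its underside
Mind the look-alikes: they are no part of the job. Leave any green, purple or red look-alike of the pot alone.

How it is judged:
By the outcome, as a careful person would: the job done as asked, in the order asked, and still so for the second after the job is handed in, with the robot touching nothing.
It also fails if it takes over 72 s, if anything falls off the work surface, if the arm or the gripper's body presses on something with over 40 N, if the wrist force passes 120 N, or if a joint passes its speed limit or range.

## Robot

A 6-joint arm with a two-finger parallel gripper is mounted at the origin on the work surface. World frame = base frame: x ahead of the robot, y to its left, z up, the work surface at z = 0. Lengths are in mm, angles in rad, forces in N, time in s.
With the tool pointing down it reaches from about 400 to 925 mm from the base axis. Payload 12.5 kg.
Tool frame: the origin (TCP) lies on the centre line of the jaws, within the pads' length; the fingertips stand 19 mm ahead of it and the grasp point (between the pads) is the TCP; y points along the fingers, x is the direction in which the jaws open and shut, and the axes are right-handed (so a half turn about y gives the same grasp; the last joint's range is limited). The gripper opens to 95 mm and grips with 3 to 60 N. Pads are 20 mm wide; open, the fingers measure 119 mm over their backs; the gripper's body (75 mm by 180 mm) begins 59 mm behind the grasp point.
Start: joints at [-1.381, 0.491, 1.559, -0, 1.092, -0.106], TCP at [182.213, -597.865, 233.661] pointing down, gripper open.
Joint ranges: [-3.1, 3.1], [-0.84, 2.19], [0.05, 2.79], [-1.13, 4.28], [0.06, 2.93], [-2.69, 2.69]. Speed limits (rad/s): [2.22, 2.22, 2.79, 3.14, 3.14, 3.14].

## Interface

Orientations are given as [roll, pitch, yaw] about the fixed x, y, z axes, in that order (R = Rz(yaw) Ry(pitch) Rx(roll)).
In Python, from cell import env gives the robot as it stands. The module is installed in compiled form; this text tells all that it offers.
- The arm moves only by the tool move_arm, never from a script. Its argument "rows" is a list of rows, each an object of numbers: "tx", "ty", "tz": the shift along the tool's x, y, z in cm; "rx", "ry", "rz": the turn, a rotation vector about the tool's x, y, z in rad; "grip": the opening in per cent of the stroke, from 0 (shut) to 100 (fully open). In form: [{"tx": .., "ty": .., "tz": .., "rx": .., "ry": .., "rz": .., "grip": ..}, ...]. A call has 1 to 10 rows; each row shifts and turns the commanded pose from where the row before left it, along the tool's axes as they then stand; what a row does not reach is not made up. A row lasts 1/12 s, in which the tool goes at most 41.7 mm and 7.16 degrees, less where a joint would pass 70% of its speed; a pose out of reach is approached as far as the arm can. A call is refused whole if a number of a shift passes 4.17 or a number of a turn 0.125, either way. A call with a gripper value outside its range is refused whole. The fingers move at their own pace and stop on an object; the grip force is fixed at half the most. Time passes only in rows, so rows that do not move let the fingers close. It gives the time, the measured TCP pose, the force and the opening at its end, in the units of the state.
- env.state(): the state, without advancing time (a new reading comes with each control period).
- env.read_camera(name): name is "scene" or "top" or "wrist"; returns (picture, depth): 384x512x3 uint8, blue, green, red; 384x512 float32, mm along the optical axis (not along the pixel's ray), 0 where there is no reading.
- env.calibration(name): a dict with "vertical_fov" (degrees; the focal length in pixels is half the picture's height over the tangent of half this angle, whatever the lens; pixels are square), "cx", "cy" (the principal point, pixels), "eye" and "rotation" of the camera in the world. Camera axes: x right, y up, looking along -z (the intrinsics and any distortion apply to the point x, -y, -z); pixel columns grow to the right and rows downward; lengths in mm; the calibration is good to about 2 mm. A picture is of the moment at which its call begins: read the wrist's pose just before it. calibration takes no time and is no camera call; for the wrist camera it gives the pose at the moment of the call.
- env.job_done(): hands the job in, once; it reports no verdict.
The state is a dict: "t": time; "joints": joint angles; "qvel": joint speeds; "tau": joint torques, N m; "eef_pos": TCP position; "tcp_rot": TCP orientation; "ft_force": force on the tool from outside, world axes, zero at the start; "moment": the same for the moment, N m; "opening": opening from 0.0 (shut) to 1.0 (fully open).
Only numpy, scipy, OpenCV 4.12 (cv2) and the standard library are available. Lean on these libraries where they do the work, as an engineer would, in place of code of your own. Each camera call takes 0.05 s, during which the arm holds its last target.

## Working session

There is one attempt and no reset: what is moved stays moved. The work goes in short steps, Python scripts to look and compute and a tool call to move; the robot and the scene stay as the last step left them, time stands still between calls to the robot, and variables do not carry over. Pictures are saved under pics/ and viewed, and the job is handed in when it is done.

Besides the shell and the picture viewer there is one more tool, called in YAML: its name, and indented under it one key for each argument. move_arm: Moves the arm, as the interface text tells. Its arguments: {"type":"object","properties":{"rows":{"type":"array"}},"required":["rows"]}

```bash
mkdir -p pics; ls
python3 - <<'E'
from cell import env
import cv2,numpy as np
s=env.state()
for k,v in s.items(): print(k,np.round(v,3))
for n in ["scene","top","wrist"]:
    c=env.calibration(n); print(n,c)
    p,d=env.read_camera(n); cv2.imwrite(f"pics/{n}0.png",p); np.savez(f"{n}0.npz",p=p,d=d,eye=c["eye"],R=c["rotation"])
E
```

```text
pics
t 0.0
joints [-1.381  0.492  1.559  0.     1.092 -0.106]
qvel [-0.     0.001  0.001 -0.002 -0.001  0.   ]
tau [-1.0000e-03 -6.1264e+01 -2.5818e+01  6.9000e-02  4.8000e-02 -0.0000e+00]
eef_pos [ 182.159 -597.627  233.06 ]
tcp_rot [-1.571e+00  1.000e-03 -1.275e+00]
ft_force [0.067 0.334 0.466]
moment [-0.015 -0.033 -0.056]
opening 0.996
scene {'vertical_fov': 48.90232550621801, 'cx': 253.66240233146837, 'cy': 192.2517252894537, 'eye': array([820.96566976, 369.59729366, 801.12672994]), 'rotation': array([0.52073883, 0.01516485, 2.37866499])}
top {'vertical_fov': 45.5123692446281, 'cx': 254.5212235073465, 'cy': 191.3979157298966, 'eye': array([ 342.54607064,   48.71772783, 1068.31714184]), 'rotation': array([ 0.19394844,  0.01958329, -1.57460431])}
wrist {'vertical_fov': 59.76770646022461, 'cx': 252.25163596801326, 'cy': 190.02802892241988, 'eye': array([ 252.42255713, -577.56015475,  383.61337666]), 'rotation': array([-2.61983650e-01,  7.42896381e-04, -1.27450347e+00])}
```

View pics/scene0.png

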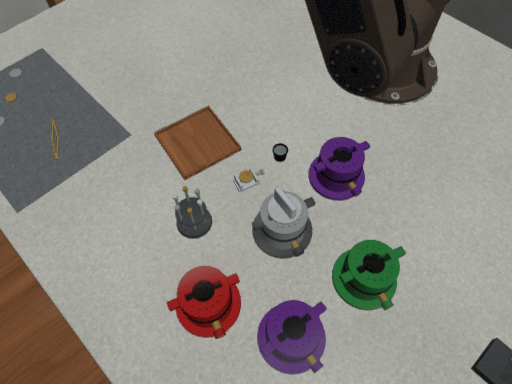

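View pics/top0.png

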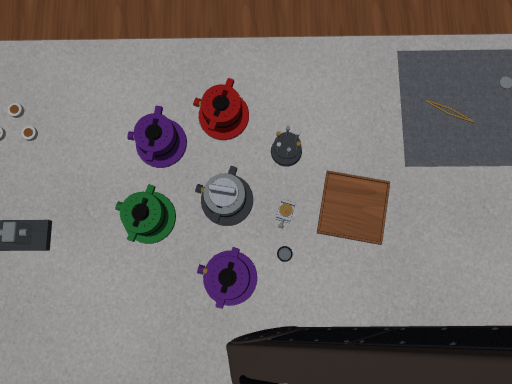

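View pics/wrist0.png

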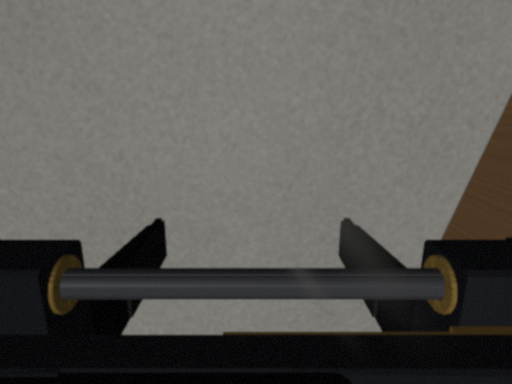

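The steel pot with a metal cap is at scene (284,215) and top (225,195). The look-alikes are purple at top (157,135) and (228,277), green at (145,213) and red at (221,107). Only the grey pot fits: it is steel and carries the plain cap with a wing. I'll confirm that in an enlarged crop and measure it.

```bash
cat > h.py <<'E'
import numpy as np,cv2
from scipy.spatial.transform import Rotation as Ro
K={"scene":(48.90232550621801,253.66240233146837,192.2517252894537),"top":(45.5123692446281,254.5212235073465,191.3979157298966),"wrist":(59.76770646022461,252.25163596801326,190.02802892241988)}
def load(n,i):
    z=np.load(f"{n}{i}.npz"); return z["p"],z["d"],z["eye"],Ro.from_euler("xyz",z["R"]).as_matrix()
def f(n): return 192/np.tan(np.radians(K[n][0])/2)
def ray(n,R,u,v):
    u=np.asarray(u,float);v=np.asarray(v,float)
    c=np.stack([(u-K[n][1])/f(n),-(v-K[n][2])/f(n),-np.ones_like(u)],-1)
    return c@R.T
def pts(n,d,eye,R):
    v,u=np.mgrid[:384,:512]; return eye+ray(n,R,u,v)*d[...,None]
def plane(n,eye,R,u,v,z):
    r=ray(n,R,u,v); return eye+r*((z-eye[2])/r[...,2])[...,None]
def proj(n,eye,R,P):
    c=(np.asarray(P)-eye)@R; return np.stack([K[n][1]+f(n)*c[...,0]/-c[...,2],K[n][2]-f(n)*c[...,1]/-c[...,2]],-1)
E
python3 - <<'E'
from h import *
for n,(x,y) in {"top":(225,195),"scene":(284,215)}.items():
    p,d,e,R=load(n,0)
    a=cv2.resize(p[y-50:y+50,x-50:x+50],None,fx=6,fy=6,interpolation=cv2.INTER_CUBIC)
    cv2.imwrite(f"pics/crop_{n}.png",a)
    P=pts(n,d,e,R)
    print(n,"table z",np.median(P[300:330,100:200,2]) if n=="top" else np.median(P[60:100,200:280,2]))
    for (u,v) in [(x,y),(x+10,y),(x-10,y),(x,y+10)]: print(u,v,np.round(P[v,u],1))
    # high pts in local patch
    Q=P[y-50:y+50,x-50:x+50].reshape(-1,3)
    h=np.histogram(Q[:,2],bins=np.arange(-10,160,5)); print(list(zip(h[1].astype(int),h[0])))
p,d,e,R=load("top",0)
tp=plane("top",e,R,[324,389,383,318],[172,181,243,235],14); print(np.round(tp,1))
E
```

```text
top table z 0.10935041378400001
225 195 [525.2 130.5 101.3]
235 195 [523.7 108.5 108.5]
215 195 [525.  151.9 102.8]
225 205 [504.  130.7  97.5]
[(np.int64(-10), np.int64(46)), (np.int64(-5), np.int64(3579)), (np.int64(0), np.int64(3813)), (np.int64(5), np.int64(414)), (np.int64(10), np.int64(377)), (np.int64(15), np.int64(20)), (np.int64(20), np.int64(15)), (np.int64(25), np.int64(13)), (np.int64(30), np.int64(15)), (np.int64(35), np.int64(27)), (np.int64(40), np.int64(39)), (np.int64(45), np.int64(11)), (np.int64(50), np.int64(16)), (np.int64(55), np.int64(42)), (np.int64(60), np.int64(26)), (np.int64(65), np.int64(9)), (np.int64(70), np.int64(10)), (np.int64(75), np.int64(19)), (np.int64(80), np.int64(288)), (np.int64(85), np.int64(499)), (np.int64(90), np.int64(7)), (np.int64(95), np.int64(51)), (np.int64(100), np.int64(376)), (np.int64(105), np.int64(34)), (np.int64(110), np.int64(7)), (np.int64(115), np.int64(14)), (np.int64(120), np.int64(12)), (np.int64(125), np.int64(10)), (np.int64(130), np.int64(15)), (np.int64(135), np.int64(91)), (np.int64(140), np.int64(61)), (np.int64(1
[... 605 characters left out ...]
55), np.int64(124)), (np.int64(60), np.int64(70)), (np.int64(65), np.int64(58)), (np.int64(70), np.int64(69)), (np.int64(75), np.int64(112)), (np.int64(80), np.int64(390)), (np.int64(85), np.int64(650)), (np.int64(90), np.int64(1)), (np.int64(95), np.int64(43)), (np.int64(100), np.int64(468)), (np.int64(105), np.int64(30)), (np.int64(110), np.int64(27)), (np.int64(115), np.int64(28)), (np.int64(120), np.int64(33)), (np.int64(125), np.int64(32)), (np.int64(130), np.int64(30)), (np.int64(135), np.int64(136)), (np.int64(140), np.int64(56)), (np.int64(145), np.int64(0)), (np.int64(150), np.int64(0))]
[[ 595.2  -95.6   14. ]
 [ 572.2 -246.9   14. ]
 [ 427.4 -224.5   14. ]
 [ 446.5  -77.    14. ]]
```

```bash
python3 -c "
import cv2,numpy as np
a=cv2.imread('pics/crop_top.png');b=cv2.imread('pics/crop_scene.png')
cv2.imwrite('pics/crops.png',cv2.resize(np.hstack([a,b]),(800,400)))"
```

```text
(no output)
```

View pics/crops.png

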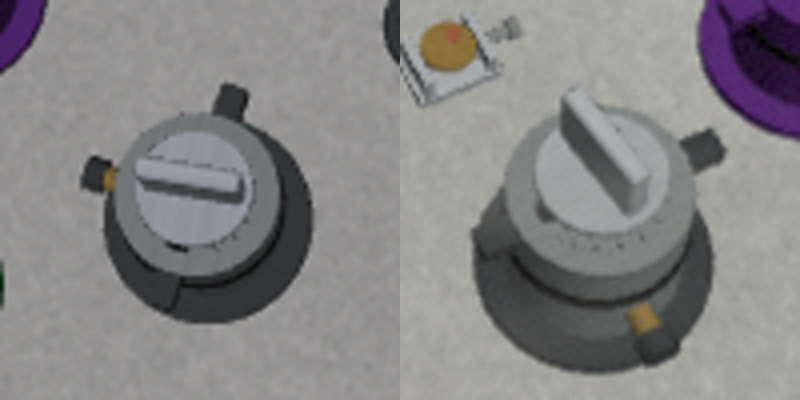

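Run:
```python
from h import *
def circ(Q):
    A=np.c_[2*Q,np.ones(len(Q))]; s=np.linalg.lstsq(A,(Q**2).sum(1),rcond=None)[0]; return s[:2],np.sqrt(s[2]+s[:2]@s[:2])
for n in ["top","scene"]:
    p,d,e,R=load(n,0); P=pts(n,d,e,R)
    near=np.hypot(P[...,0]-530,P[...,1]-133)<90
    w=near&(P[...,2]>135)&(P[...,2]<146)
    Q=P[w][:,:2]; (c,sz,ang)=cv2.minAreaRect(Q.astype(np.float32)); 
    u,s,vt=np.linalg.svd(Q-Q.mean(0)); print(n,"wing top",len(Q),Q.mean(0).round(1),"rect",np.round(c,1),np.round(sz,1),"dir",round(np.arctan2(vt[0,1],vt[0,0]),3), "z",P[w][:,2].mean().round(1))
    for z0,z1,z,rr in [(80,90,86,46),(97,106,102,32)]:
        m=(near&(P[...,2]>z0)&(P[...,2]<z1)).astype(np.uint8)
        Q=P[m>0][:,:2]; 
        c,r=cv2.minEnclosingCircle(Q.astype(np.float32)); print("  z",z,P[m>0][:,2].mean().round(1),"minenc",np.round(c,1),round(r,1))
    # ears: z 75..90 and radius >50 from axis
    cx=np.array([528,131])
    m=near&(P[...,2]>76)&(P[...,2]<92)
    Q=P[m][:,:2]; rad=np.hypot(*(Q-cx).T); E=Q[rad>52]
    a=np.arctan2(*(E-cx).T[::-1]); print("  ear pts",len(E)); 
    for g in [E[(E[:,0]>cx[0])],E[E[:,0]<cx[0]]]:
        if len(g): print("   ",g.mean(0).round(1),len(g))
    # tray by height/colour
hsv=cv2.cvtColor(load("top",0)[0],cv2.COLOR_BGR2HSV)
p,d,e,R=load("top",0)
m=((hsv[...,0]<20)&(hsv[...,1]>90)).astype(np.uint8); m[:60]=0; m[300:]=0
cs,_=cv2.findContours(m,0,2); k=max(cs,key=cv2.contourArea); r=cv2.boxPoints(cv2.minAreaRect(k)); 
T=plane("top",e,R,r[:,0],r[:,1],10.); print("tray",T.round(1),T.mean(0).round(1),[np.linalg.norm(T[i]-T[i-1]).round(1) for i in range(4)])
p,d,e,R=load("scene",0); hsv=cv2.cvtColor(p,cv2.COLOR_BGR2HSV)
m=((hsv[...,0]<20)&(hsv[...,1]>90)).astype(np.uint8); m[:100]=0; m[180:]=0;m[:,:150]=0;m[:,245:]=0
cs,_=cv2.findContours(m,0,2); k=max(cs,key=cv2.contourArea); 
T=plane("scene",e,R,k[:,0,0],k[:,0,1],10.)[:,:2]; print("tray scene",cv2.minAreaRect(T.astype(np.float32)))
```

```text
top wing top 152 [531.9 134.1] rect [532.5 134.3] [55.5 12.5] dir -1.745 z 139.5
  z 86 85.6 minenc [531.8 133.1] 65.0
  z 102 102.1 minenc [532.3 135.1] 32.1
  ear pts 89
    [586.  115.9] 52
    [475.3 154. ] 37
scene wing top 192 [535.2 137. ] rect [534.4 136.5] [54.8 12.3] dir 1.409 z 139.3
  z 86 85.5 minenc [533.6 132.8] 64.6
  z 102 101.9 minenc [533.9 137.2] 32.8
  ear pts 191
    [579.3 137.7] 153
    [478.1 157. ] 38
tray [[ 452.9  -71.7   10. ]
 [ 600.9 -101.9   10. ]
 [ 571.8 -255.1   10. ]
 [ 425.7 -221.2   10. ]] [ 512.8 -162.5   10. ] [np.float64(152.0), np.float64(151.0), np.float64(155.9), np.float64(150.0)]
tray scene ((514.60693359375, -159.30697631835938), (155.9091033935547, 149.5120391845703), 79.35585021972656)
```

The crop shows the grey steel pot with the winged cap. The wing lies at yaw about -1.74 and the ears at about -0.335, so it is about 1.41 clockwise, which is in the stated range. The axis is near (533,135.5). The tray centre is near (513,-161). Next I move over the pot.

move_arm:
  rows:
    - {"tx": -1.8, "tz": 3.3}
    - {"tx": -1.8, "tz": 3.3}
    - {"tx": -1.8, "tz": 3.3}
    - {"tx": -1.8, "tz": 3.3}
    - {"tx": -1.8, "tz": 3.3}
    - {"tx": -1.8, "tz": 3.3}
    - {"tx": -1.8, "tz": 3.3}
    - {"tx": -1.8, "tz": 3.3}
    - {"tx": -1.8, "tz": 3.3}
    - {"tx": -1.8, "tz": 3.3}

```text
validation failed for argument at $.ro...
```

move_arm:
  rows:
    - {"tx": -3.4, "tz": 1.8}
    - {"tx": -3.4, "tz": 1.8}
    - {"tx": -3.4, "tz": 1.8}
    - {"tx": -3.4, "tz": 1.8}
    - {"tx": -3.4, "tz": 1.8}
    - {"tx": -3.4, "tz": 1.8}
    - {"tx": -3.4, "tz": 1.8}
    - {"tx": -3.4, "tz": 1.8}
    - {"tx": -3.4, "tz": 1.8}
    - {"tx": -3.4, "tz": 1.8}

```text
validation failed for argument at $.ro...
```

move_arm:
  rows:
    - {"ry": -0.111}
    - {"ry": -0.111}
    - {"ry": -0.111}
    - {"ry": -0.111}
    - {"ry": -0.111}
    - {"ry": -0.111}
    - {"ry": -0.111}
    - {"ry": -0.111}
    - {"ry": -0.111}
    - {"ry": -0.111}

```text
validation failed for argument at $.ro...
```

```bash
cat > st.py <<'E'
from cell import env
import numpy as np
s=env.state()
for k in ["t","joints","eef_pos","tcp_rot","ft_force","moment","opening"]: print(k,np.round(s[k],3))
E
python3 st.py
```

```text
t 0.15
joints [-1.381  0.491  1.559  0.     1.092 -0.106]
eef_pos [ 182.176 -597.685  233.219]
tcp_rot [-1.571e+00  1.000e-03 -1.275e+00]
ft_force [-0.438  0.134 -1.512]
moment [-0.027 -0.044  0.04 ]
opening 0.998
```

move_arm:
  rows:
    - {"tx": -1.8, "ty": 0, "tz": 3.3, "rx": 0, "ry": 0, "rz": 0, "grip": 100}
    - {"tx": -1.8, "ty": 0, "tz": 3.3, "rx": 0, "ry": 0, "rz": 0, "grip": 100}
    - {"tx": -1.8, "ty": 0, "tz": 3.3, "rx": 0, "ry": 0, "rz": 0, "grip": 100}
    - {"tx": -1.8, "ty": 0, "tz": 3.3, "rx": 0, "ry": 0, "rz": 0, "grip": 100}
    - {"tx": -1.8, "ty": 0, "tz": 3.3, "rx": 0, "ry": 0, "rz": 0, "grip": 100}
    - {"tx": -1.8, "ty": 0, "tz": 3.3, "rx": 0, "ry": 0, "rz": 0, "grip": 100}
    - {"tx": -1.8, "ty": 0, "tz": 3.3, "rx": 0, "ry": 0, "rz": 0, "grip": 100}
    - {"tx": -1.8, "ty": 0, "tz": 3.3, "rx": 0, "ry": 0, "rz": 0, "grip": 100}
    - {"tx": -1.8, "ty": 0, "tz": 3.3, "rx": 0, "ry": 0, "rz": 0, "grip": 100}
    - {"tx": -1.8, "ty": 0, "tz": 3.3, "rx": 0, "ry": 0, "rz": 0, "grip": 100}

```text
t: 0.98
eef_pos: [446.4, -327.9, 233.6]
tcp_rot: [-1.571, 0.0, -1.275]
ft_force: [-0.3, -1.2, 0.6]
opening: 0.997
```

move_arm:
  rows:
    - {"tx": -3.4, "ty": 0, "tz": 1.7, "rx": 0, "ry": 0, "rz": 0, "grip": 100}
    - {"tx": -3.4, "ty": 0, "tz": 1.7, "rx": 0, "ry": 0, "rz": 0, "grip": 100}
    - {"tx": -3.4, "ty": 0, "tz": 1.7, "rx": 0, "ry": 0, "rz": 0, "grip": 100}
    - {"tx": -3.4, "ty": 0, "tz": 1.7, "rx": 0, "ry": 0, "rz": 0, "grip": 100}
    - {"tx": -3.4, "ty": 0, "tz": 1.7, "rx": 0, "ry": 0, "rz": 0, "grip": 100}
    - {"tx": -3.4, "ty": 0, "tz": 1.7, "rx": 0, "ry": 0, "rz": 0, "grip": 100}
    - {"tx": -3.4, "ty": 0, "tz": 1.7, "rx": 0, "ry": 0, "rz": 0, "grip": 100}
    - {"tx": -3.4, "ty": 0, "tz": 1.7, "rx": 0, "ry": 0, "rz": 0, "grip": 100}
    - {"tx": -3.4, "ty": 0, "tz": 1.7, "rx": 0, "ry": 0, "rz": 0, "grip": 100}
    - {"tx": -3.4, "ty": 0, "tz": 1.7, "rx": 0, "ry": 0, "rz": 0, "grip": 100}

```text
t: 1.82
eef_pos: [508.8, 47.2, 233.6]
tcp_rot: [-1.571, -0.0, -1.275]
ft_force: [0.5, -0.8, 0.5]
opening: 1.001
```

move_arm:
  rows:
    - {"tx": 0, "ty": 0, "tz": 0, "rx": 0, "ry": -0.11, "rz": 0, "grip": 100}
    - {"tx": 0, "ty": 0, "tz": 0, "rx": 0, "ry": -0.11, "rz": 0, "grip": 100}
    - {"tx": 0, "ty": 0, "tz": 0, "rx": 0, "ry": -0.11, "rz": 0, "grip": 100}
    - {"tx": 0, "ty": 0, "tz": 0, "rx": 0, "ry": -0.11, "rz": 0, "grip": 100}
    - {"tx": 0, "ty": 0, "tz": 0, "rx": 0, "ry": -0.11, "rz": 0, "grip": 100}
    - {"tx": 0, "ty": 0, "tz": 0, "rx": 0, "ry": -0.11, "rz": 0, "grip": 100}
    - {"tx": 0, "ty": 0, "tz": 0, "rx": 0, "ry": -0.11, "rz": 0, "grip": 100}
    - {"tx": 0, "ty": 0, "tz": 0, "rx": 0, "ry": -0.11, "rz": 0, "grip": 100}
    - {"tx": 0, "ty": 0, "tz": 0, "rx": 0, "ry": -0.11, "rz": 0, "grip": 100}
    - {"tx": 0, "ty": 0, "tz": 0, "rx": 0, "ry": -0.11, "rz": 0, "grip": 100}

```text
t: 2.65
eef_pos: [508.8, 45.3, 233.5]
tcp_rot: [-1.571, 0.0, -0.17]
ft_force: [-0.5, -0.1, -0.9]
opening: 0.999
```

```bash
cat > shot.py <<'E'
import sys,cv2,numpy as np
from cell import env
n,i=sys.argv[1:3]
c=env.calibration(n); p,d=env.read_camera(n); cv2.imwrite(f"pics/{n}{i}.png",p); np.savez(f"{n}{i}.npz",p=p,d=d,eye=c["eye"],R=c["rotation"])
E
python3 shot.py wrist 1; python3 st.py
```

```text
t 2.7
joints [-0.041  0.33   1.834 -0.     0.978  0.121]
eef_pos [508.793  45.299 233.444]
tcp_rot [-1.571  0.    -0.162]
ft_force [-0.079 -0.386 -0.53 ]
moment [ 0.015 -0.138  0.   ]
opening 1.004
```

View pics/wrist1.png

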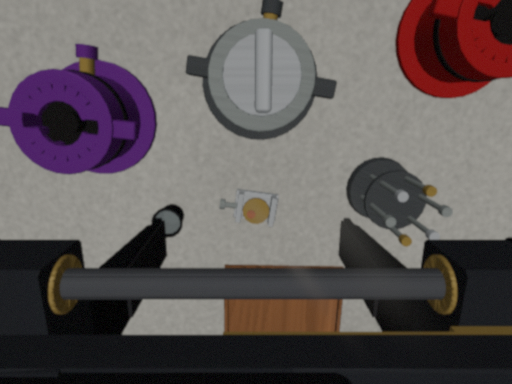

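The wrist view shows the steel pot at (262,77), with the wing vertical from (264,30) to (263,110), ears at (198,66) and (325,87), and the fitting on top. I measure from this view.

```bash
cat > meas.py <<'E'
from h import *
import sys
n,i=sys.argv[1:3]
p,d,e,R=load(n,i); P=pts(n,d,e,R)
near=np.hypot(P[...,0]-533,P[...,1]-135)<75
w=near&(P[...,2]>134)&(P[...,2]<146)
Q=P[w][:,:2]; c,sz,ang=cv2.minAreaRect(Q.astype(np.float32)); u,s,vt=np.linalg.svd(Q-Q.mean(0),full_matrices=False)
print("wing",len(Q),np.round(c,1),np.round(sz,1),"dir",round(np.arctan(vt[0,1]/vt[0,0]),3),"z",P[w][:,2].mean().round(1))
m=near&(P[...,2]>97)&(P[...,2]<106); c,r=cv2.minEnclosingCircle(P[m][:,:2].astype(np.float32)); print("disc",np.round(c,1),round(r,1),P[m][:,2].mean().round(1))
m=near&(P[...,2]>80)&(P[...,2]<91); c,r=cv2.minEnclosingCircle(P[m][:,:2].astype(np.float32)); print("ears circ",np.round(c,1),round(r,1))
Q=P[m][:,:2]; q=Q-np.array(c); E=q[np.hypot(*q.T)>50]; a=E[E[:,0]>0];b=E[E[:,0]<0]; 
dd=a.mean(0)-b.mean(0); print("ears",a.mean(0).round(1),len(a),b.mean(0).round(1),len(b),"dir",np.arctan2(dd[1],dd[0]).round(3))
E
python3 meas.py wrist 1
```

```text
wing 1437 [532.7 133.7] [54.9 11.9] dir 1.4 z 139.0
disc [532.5 133.5] 31.9 101.5
ears circ [532.8 134.2] 65.1
ears [ 53.7 -19.2] 325 [-54.4  17.7] 344 dir -0.329
```

move_arm:
  rows:
    - {"tx": 0.17, "ty": 0, "tz": 1.83, "rx": 0, "ry": 0, "rz": 0, "grip": 100}
    - {"tx": 0.17, "ty": 0, "tz": 1.83, "rx": 0, "ry": 0, "rz": 0, "grip": 100}
    - {"tx": 0.17, "ty": 0, "tz": 1.83, "rx": 0, "ry": 0, "rz": 0, "grip": 100}
    - {"tx": 0.17, "ty": 0, "tz": 1.83, "rx": 0, "ry": 0, "rz": 0, "grip": 100}
    - {"tx": 0.17, "ty": 0, "tz": 1.83, "rx": 0, "ry": 0, "rz": 0, "grip": 100}
    - {"tx": 0, "ty": 1.0, "tz": 0, "rx": 0, "ry": 0, "rz": 0, "grip": 100}
    - {"tx": 0, "ty": 2, "tz": 0, "rx": 0, "ry": 0, "rz": 0, "grip": 100}
    - {"tx": 0, "ty": 2, "tz": 0, "rx": 0, "ry": 0, "rz": 0, "grip": 100}
    - {"tx": 0, "ty": 2, "tz": 0, "rx": 0, "ry": 0, "rz": 0, "grip": 100}
    - {"tx": 0, "ty": 0.5, "tz": 0, "rx": 0, "ry": 0, "rz": 0, "grip": 100}

```text
t: 3.53
eef_pos: [531.8, 133.3, 155.6]
tcp_rot: [-1.572, 0.004, -0.177]
ft_force: [-0.7, -0.2, 0.2]
opening: 1.001
```

```bash
python3 shot.py wrist 2; python3 st.py; python3 meas.py wrist 2
```

```text
t 3.583
joints [ 0.125  0.479  1.83  -0.     0.837  0.302]
eef_pos [532.061 133.321 156.121]
tcp_rot [-1.572  0.004 -0.177]
ft_force [-0.348  0.341 -0.867]
moment [-0.046 -0.065 -0.007]
opening 1.003
wing 2393 [532.4 137.8] [ 48.8 102.9] dir -0.184 z 139.5
disc [532.6 133.9] 32.0 101.5
ears circ [532.6 134.5] 64.9
ears [ 53.9 -18.4] 454 [-53.9  18.5] 469 dir -0.33
```

View pics/wrist2.png

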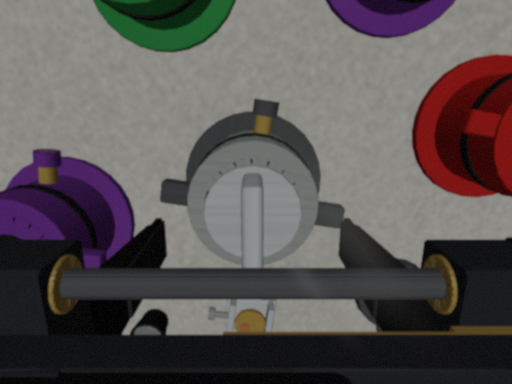

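move_arm:
  rows:
    - {"tx": 0.04, "ty": 0, "tz": 0.1, "rx": 0, "ry": 0, "rz": 0, "grip": 100}
    - {"tx": 0, "ty": 0, "tz": 0, "rx": 0, "ry": 0, "rz": 0, "grip": 100}

```text
t: 3.75
eef_pos: [534.2, 134.8, 159.4]
tcp_rot: [-1.571, -0.001, -0.176]
ft_force: [0.1, 0.3, 0.4]
opening: 0.998
```

move_arm:
  rows:
    - {"tx": 0, "ty": 0, "tz": 0, "rx": 0, "ry": 0, "rz": 0, "grip": 100}

```text
t: 3.83
eef_pos: [534.3, 134.8, 159.7]
tcp_rot: [-1.57, -0.002, -0.175]
ft_force: [0.0, 0.3, -0.4]
opening: 1.0
```

move_arm:
  rows:
    - {"tx": 0, "ty": 0.5, "tz": 0, "rx": 0, "ry": 0, "rz": 0, "grip": 100}
    - {"tx": 0, "ty": 0.7, "tz": 0, "rx": 0, "ry": 0, "rz": 0, "grip": 100}
    - {"tx": 0, "ty": 0.7, "tz": 0, "rx": 0, "ry": 0, "rz": 0, "grip": 100}
    - {"tx": 0, "ty": 0.5, "tz": 0, "rx": 0, "ry": 0, "rz": 0, "grip": 100}
    - {"tx": 0, "ty": 0.4, "tz": 0, "rx": 0, "ry": 0, "rz": 0, "grip": 100}
    - {"tx": 0, "ty": 0, "tz": 0, "rx": 0, "ry": 0, "rz": 0, "grip": 100}
    - {"tx": 0, "ty": 0, "tz": 0, "rx": 0, "ry": 0, "rz": 0, "grip": 100}
    - {"tx": 0, "ty": 0, "tz": 0, "rx": 0, "ry": 0, "rz": 0, "grip": 100}

```text
t: 4.5
eef_pos: [533.9, 134.9, 130.7]
tcp_rot: [-1.571, -0.0, -0.175]
ft_force: [-1.2, -0.5, -0.8]
opening: 0.999
```

move_arm:
  rows:
    - {"tx": 0, "ty": 0, "tz": 0, "rx": 0, "ry": 0, "rz": 0, "grip": 100}
    - {"tx": 0, "ty": 0, "tz": 0, "rx": 0, "ry": 0, "rz": 0, "grip": 100}

```text
t: 4.67
eef_pos: [533.9, 134.8, 130.9]
tcp_rot: [-1.571, -0.001, -0.175]
ft_force: [0.1, -0.5, 0.2]
opening: 0.997
```

move_arm:
  rows:
    - {"tx": -0.11, "ty": 0.2, "tz": -0.07, "rx": 0, "ry": 0, "rz": 0, "grip": 100}
    - {"tx": 0, "ty": 0.2, "tz": 0, "rx": 0, "ry": 0, "rz": 0, "grip": 100}
    - {"tx": 0, "ty": 0, "tz": 0, "rx": 0, "ry": 0, "rz": 0, "grip": 60}
    - {"tx": 0, "ty": 0, "tz": 0, "rx": 0, "ry": 0, "rz": 0, "grip": 40}
    - {"tx": 0, "ty": 0, "tz": 0, "rx": 0, "ry": 0, "rz": 0, "grip": 30}
    - {"tx": 0, "ty": 0, "tz": 0, "rx": 0, "ry": 0, "rz": 0, "grip": 25}
    - {"tx": 0, "ty": 0, "tz": 0, "rx": 0, "ry": 0, "rz": 0, "grip": 20}
    - {"tx": 0, "ty": 0, "tz": 0, "rx": 0, "ry": 0, "rz": 0, "grip": 20}

```text
t: 5.33
eef_pos: [532.6, 134.3, 126.7]
tcp_rot: [-1.571, -0.0, -0.175]
ft_force: [0.1, -0.3, -0.1]
opening: 0.639
```

```bash
python3 st.py
```

```text
t 5.333
joints [ 0.127  0.52   1.856 -0.     0.765  0.302]
eef_pos [532.619 134.336 126.661]
tcp_rot [-1.571 -0.    -0.175]
ft_force [ 0.084 -0.317 -0.057]
moment [-0.075 -0.093 -0.005]
opening 0.639
```

move_arm:
  rows:
    - {"tx": 0, "ty": 0, "tz": 0, "rx": 0, "ry": 0, "rz": 0, "grip": 0}
    - {"tx": 0, "ty": 0, "tz": 0, "rx": 0, "ry": 0, "rz": 0, "grip": 0}
    - {"tx": 0, "ty": 0, "tz": 0, "rx": 0, "ry": 0, "rz": 0, "grip": 0}
    - {"tx": 0, "ty": 0, "tz": 0, "rx": 0, "ry": 0, "rz": 0, "grip": 0}
    - {"tx": 0, "ty": 0, "tz": 0, "rx": 0, "ry": 0, "rz": 0, "grip": 0}
    - {"tx": 0, "ty": 0, "tz": 0, "rx": 0, "ry": 0, "rz": 0, "grip": 0}
    - {"tx": 0, "ty": 0, "tz": 0, "rx": 0, "ry": 0, "rz": 0, "grip": 0}
    - {"tx": 0, "ty": 0, "tz": 0, "rx": 0, "ry": 0, "rz": 0, "grip": 0}
    - {"tx": 0, "ty": 0, "tz": 0, "rx": 0, "ry": 0, "rz": 0, "grip": 0}
    - {"tx": 0, "ty": 0, "tz": 0, "rx": 0, "ry": 0, "rz": 0, "grip": 0}

```text
t: 6.17
eef_pos: [532.6, 134.3, 126.6]
tcp_rot: [-1.571, 0.0, -0.175]
ft_force: [0.3, 0.5, -0.1]
opening: 0.126
```

move_arm:
  rows:
    - {"tx": 0, "ty": 0, "tz": 0, "rx": 0, "ry": 0, "rz": 0, "grip": 0}
    - {"tx": 0, "ty": 0, "tz": 0, "rx": 0, "ry": 0, "rz": 0, "grip": 0}

```text
t: 6.33
eef_pos: [532.5, 134.3, 126.6]
tcp_rot: [-1.571, 0.0, -0.175]
ft_force: [-0.5, 0.2, 0.5]
opening: 0.127
```

```bash
python3 st.py
```

```text
t 6.333
joints [ 0.127  0.52   1.856 -0.     0.765  0.302]
eef_pos [532.545 134.319 126.604]
tcp_rot [-1.571  0.    -0.175]
ft_force [-0.499  0.171  0.508]
moment [-0.034 -0.032 -0.031]
opening 0.127
```

move_arm:
  rows:
    - {"tx": 0, "ty": 0, "tz": 0, "rx": 0, "ry": -0.02, "rz": 0, "grip": 0}
    - {"tx": 0, "ty": 0, "tz": 0, "rx": 0, "ry": -0.02, "rz": 0, "grip": 0}
    - {"tx": 0, "ty": 0, "tz": 0, "rx": 0, "ry": -0.02, "rz": 0, "grip": 0}
    - {"tx": 0, "ty": 0, "tz": 0, "rx": 0, "ry": -0.02, "rz": 0, "grip": 0}
    - {"tx": 0, "ty": 0, "tz": 0, "rx": 0, "ry": 0, "rz": 0, "grip": 0}

```text
t: 6.75
eef_pos: [532.6, 134.3, 126.6]
tcp_rot: [-1.571, -0.0, -0.093]
ft_force: [0.8, 0.2, 0.4]
opening: 0.125
```

```bash
python3 st.py
```

```text
t 6.75
joints [ 0.127  0.52   1.856 -0.     0.765  0.22 ]
eef_pos [532.648 134.348 126.582]
tcp_rot [-1.571 -0.    -0.093]
ft_force [0.838 0.171 0.44 ]
moment [-0.017 -0.138  0.033]
opening 0.125
```

move_arm:
  rows:
    - {"tx": 0, "ty": 0, "tz": 0, "rx": 0, "ry": -0.012, "rz": 0, "grip": 0}
    - {"tx": 0, "ty": 0, "tz": 0, "rx": 0, "ry": -0.012, "rz": 0, "grip": 0}

```text
t: 6.92
eef_pos: [532.6, 134.3, 126.6]
tcp_rot: [-1.571, -0.0, -0.07]
ft_force: [0.5, 0.4, -1.0]
opening: 0.124
```

```bash
cat > q.py <<'E'
from cell import env
import numpy as np
s=env.state(); print(round(s["t"],2),"yaw",round(s["tcp_rot"][2],4),"M",np.round(s["moment"],3),"F",np.round(s["ft_force"],2),"z",round(s["eef_pos"][2],2),"xy",np.round(s["eef_pos"][:2],2),"tau6",np.round(s["tau"][5],3))
E
python3 q.py
```

```text
6.92 yaw -0.0701 M [ 0.018 -0.152 -0.071] F [ 0.48  0.36 -1.  ] z 126.59 xy [532.65 134.34] tau6 0.225
```

move_arm:
  rows:
    - {"tx": 0, "ty": 0, "tz": 0, "rx": 0, "ry": -0.01, "rz": 0, "grip": 0}
    - {"tx": 0, "ty": 0, "tz": 0, "rx": 0, "ry": 0, "rz": 0, "grip": 0}

```text
t: 7.08
eef_pos: [532.6, 134.3, 126.6]
tcp_rot: [-1.571, -0.0, -0.06]
ft_force: [0.4, 0.8, -0.0]
opening: 0.123
```

```bash
python3 q.py
```

```text
7.08 yaw -0.0601 M [ 0.048 -0.226  0.03 ] F [ 0.37  0.78 -0.04] z 126.58 xy [532.59 134.33] tau6 -0.204
```

move_arm:
  rows:
    - {"tx": 0, "ty": 0, "tz": 0, "rx": 0, "ry": -0.01, "rz": 0, "grip": 0}
    - {"tx": 0, "ty": 0, "tz": 0, "rx": 0, "ry": -0.01, "rz": 0, "grip": 0}
    - {"tx": 0, "ty": 0, "tz": 0, "rx": 0, "ry": 0, "rz": 0, "grip": 0}

```text
t: 7.33
eef_pos: [532.6, 134.3, 126.6]
tcp_rot: [-1.571, -0.0, -0.04]
ft_force: [0.6, 0.7, -0.5]
opening: 0.128
```

```bash
python3 q.py
```

```text
7.33 yaw -0.0401 M [ 0.039 -0.208  0.03 ] F [ 0.59  0.69 -0.54] z 126.62 xy [532.61 134.34] tau6 -0.191
```

move_arm:
  rows:
    - {"tx": 0, "ty": 0, "tz": 0, "rx": 0, "ry": -0.012, "rz": 0, "grip": 0}
    - {"tx": 0, "ty": 0, "tz": 0, "rx": 0, "ry": -0.012, "rz": 0, "grip": 0}
    - {"tx": 0, "ty": 0, "tz": 0, "rx": 0, "ry": 0, "rz": 0, "grip": 0}

```text
t: 7.58
eef_pos: [532.6, 134.3, 126.6]
tcp_rot: [-1.571, -0.0, -0.016]
ft_force: [-0.1, 0.7, -0.2]
opening: 0.123
```

```bash
python3 q.py
```

```text
7.58 yaw -0.0159 M [ 0.051 -0.176  0.019] F [-0.09  0.69 -0.15] z 126.58 xy [532.58 134.33] tau6 -0.216
```

move_arm:
  rows:
    - {"tx": 0, "ty": 0, "tz": 0, "rx": 0, "ry": -0.012, "rz": 0, "grip": 0}
    - {"tx": 0, "ty": 0, "tz": 0, "rx": 0, "ry": -0.012, "rz": 0, "grip": 0}
    - {"tx": 0, "ty": 0, "tz": 0, "rx": 0, "ry": 0, "rz": 0, "grip": 0}

```text
t: 7.83
eef_pos: [532.6, 134.3, 126.6]
tcp_rot: [-1.571, 0.0, 0.008]
ft_force: [0.5, 0.7, -0.8]
opening: 0.126
```

```bash
python3 q.py
```

```text
7.83 yaw 0.0082 M [ 0.038 -0.14  -0.026] F [ 0.51  0.74 -0.76] z 126.6 xy [532.57 134.31] tau6 -0.216
```

move_arm:
  rows:
    - {"tx": 0, "ty": 0, "tz": 0, "rx": 0, "ry": -0.012, "rz": 0, "grip": 0}
    - {"tx": 0, "ty": 0, "tz": 0, "rx": 0, "ry": -0.012, "rz": 0, "grip": 0}
    - {"tx": 0, "ty": 0, "tz": 0, "rx": 0, "ry": 0, "rz": 0, "grip": 0}

```text
t: 8.08
eef_pos: [532.5, 134.3, 126.6]
tcp_rot: [-1.571, 0.0, 0.032]
ft_force: [-0.1, 1.2, -0.5]
opening: 0.123
```

```bash
python3 q.py
```

```text
8.08 yaw 0.0321 M [ 0.05  -0.157 -0.027] F [-0.07  1.17 -0.5 ] z 126.59 xy [532.54 134.32] tau6 -0.216
```

move_arm:
  rows:
    - {"tx": 0, "ty": 0, "tz": 0, "rx": 0, "ry": -0.012, "rz": 0, "grip": 0}
    - {"tx": 0, "ty": 0, "tz": 0, "rx": 0, "ry": -0.012, "rz": 0, "grip": 0}
    - {"tx": 0, "ty": 0, "tz": 0, "rx": 0, "ry": 0, "rz": 0, "grip": 0}

```text
t: 8.33
eef_pos: [532.6, 134.3, 126.6]
tcp_rot: [-1.571, 0.0, 0.056]
ft_force: [0.7, -1.3, -0.7]
opening: 0.123
```

```bash
python3 q.py
```

```text
8.33 yaw 0.0561 M [ 0.037 -0.156  0.02 ] F [ 0.66 -1.34 -0.69] z 126.6 xy [532.57 134.33] tau6 -0.215
```

move_arm:
  rows:
    - {"tx": 0, "ty": 0, "tz": 0, "rx": 0, "ry": -0.012, "rz": 0, "grip": 0}
    - {"tx": 0, "ty": 0, "tz": 0, "rx": 0, "ry": -0.012, "rz": 0, "grip": 0}
    - {"tx": 0, "ty": 0, "tz": 0, "rx": 0, "ry": 0, "rz": 0, "grip": 0}

```text
t: 8.58
eef_pos: [532.6, 134.3, 126.6]
tcp_rot: [-1.571, 0.0, 0.08]
ft_force: [-0.1, 1.6, 0.2]
opening: 0.129
```

```bash
python3 q.py
```

```text
8.58 yaw 0.0801 M [-0.    -0.16  -0.007] F [-0.14  1.57  0.16] z 126.6 xy [532.58 134.33] tau6 -0.215
```

move_arm:
  rows:
    - {"tx": 0, "ty": 0, "tz": 0, "rx": 0, "ry": -0.012, "rz": 0, "grip": 0}
    - {"tx": 0, "ty": 0, "tz": 0, "rx": 0, "ry": -0.012, "rz": 0, "grip": 0}
    - {"tx": 0, "ty": 0, "tz": 0, "rx": 0, "ry": 0, "rz": 0, "grip": 0}

```text
t: 8.83
eef_pos: [532.6, 134.3, 126.6]
tcp_rot: [-1.571, 0.0, 0.104]
ft_force: [0.5, 0.2, -0.5]
opening: 0.125
```

```bash
python3 q.py
```

```text
8.83 yaw 0.1041 M [-0.004 -0.118 -0.003] F [ 0.49  0.18 -0.5 ] z 126.58 xy [532.57 134.33] tau6 -0.215
```

move_arm:
  rows:
    - {"tx": 0, "ty": 0, "tz": 0, "rx": 0, "ry": -0.012, "rz": 0, "grip": 0}
    - {"tx": 0, "ty": 0, "tz": 0, "rx": 0, "ry": -0.012, "rz": 0, "grip": 0}
    - {"tx": 0, "ty": 0, "tz": 0, "rx": 0, "ry": 0, "rz": 0, "grip": 0}

```text
t: 9.08
eef_pos: [532.6, 134.4, 126.6]
tcp_rot: [-1.571, -0.0, 0.128]
ft_force: [-0.0, 0.6, -0.6]
opening: 0.124
```

```bash
python3 q.py
```

```text
9.08 yaw 0.1281 M [ 0.004 -0.123 -0.068] F [-0.02  0.57 -0.63] z 126.6 xy [532.58 134.36] tau6 -0.215
```

move_arm:
  rows:
    - {"tx": 0, "ty": 0, "tz": 0, "rx": 0, "ry": -0.01, "rz": 0, "grip": 0}
    - {"tx": 0, "ty": 0, "tz": 0, "rx": 0, "ry": -0.01, "rz": 0, "grip": 0}
    - {"tx": 0, "ty": 0, "tz": 0, "rx": 0, "ry": 0, "rz": 0, "grip": 0}

```text
t: 9.33
eef_pos: [532.6, 134.3, 126.6]
tcp_rot: [-1.571, 0.0, 0.148]
ft_force: [-0.1, 0.2, -0.5]
opening: 0.124
```

```bash
python3 q.py
```

```text
9.33 yaw 0.148 M [-0.004 -0.071 -0.071] F [-0.14  0.22 -0.47] z 126.6 xy [532.58 134.35] tau6 -0.191
```

move_arm:
  rows:
    - {"tx": 0, "ty": 0, "tz": 0, "rx": 0, "ry": -0.01, "rz": 0, "grip": 0}
    - {"tx": 0, "ty": 0, "tz": 0, "rx": 0, "ry": -0.01, "rz": 0, "grip": 0}
    - {"tx": 0, "ty": 0, "tz": 0, "rx": 0, "ry": 0, "rz": 0, "grip": 0}

```text
t: 9.58
eef_pos: [532.6, 134.3, 126.6]
tcp_rot: [-1.571, 0.0, 0.168]
ft_force: [-0.9, 0.4, -0.7]
opening: 0.124
```

```bash
python3 q.py
```

```text
9.58 yaw 0.1679 M [ 0.015 -0.122 -0.048] F [-0.93  0.38 -0.73] z 126.59 xy [532.59 134.33] tau6 -0.19
```

move_arm:
  rows:
    - {"tx": 0, "ty": 0, "tz": 0, "rx": 0, "ry": -0.012, "rz": 0, "grip": 0}
    - {"tx": 0, "ty": 0, "tz": 0, "rx": 0, "ry": -0.012, "rz": 0, "grip": 0}
    - {"tx": 0, "ty": 0, "tz": 0, "rx": 0, "ry": 0, "rz": 0, "grip": 0}

```text
t: 9.83
eef_pos: [532.6, 134.3, 126.6]
tcp_rot: [-1.571, -0.0, 0.192]
ft_force: [-0.1, -0.2, -0.4]
opening: 0.127
```

```bash
python3 q.py
```

```text
9.83 yaw 0.1921 M [ 0.071 -0.168 -0.028] F [-0.14 -0.22 -0.44] z 126.6 xy [532.6  134.33] tau6 -0.215
```

move_arm:
  rows:
    - {"tx": 0, "ty": 0, "tz": 0, "rx": 0, "ry": -0.012, "rz": 0, "grip": 0}
    - {"tx": 0, "ty": 0, "tz": 0, "rx": 0, "ry": -0.012, "rz": 0, "grip": 0}
    - {"tx": 0, "ty": 0, "tz": 0, "rx": 0, "ry": 0, "rz": 0, "grip": 0}

```text
t: 10.08
eef_pos: [532.6, 134.3, 126.6]
tcp_rot: [-1.571, 0.0, 0.216]
ft_force: [-0.2, -0.5, -0.6]
opening: 0.121
```

```bash
python3 q.py
```

```text
10.08 yaw 0.2161 M [-0.012 -0.209  0.014] F [-0.22 -0.48 -0.56] z 126.59 xy [532.57 134.32] tau6 -0.216
```

move_arm:
  rows:
    - {"tx": 0, "ty": 0, "tz": 0, "rx": 0, "ry": -0.012, "rz": 0, "grip": 0}
    - {"tx": 0, "ty": 0, "tz": 0, "rx": 0, "ry": -0.012, "rz": 0, "grip": 0}
    - {"tx": 0, "ty": 0, "tz": 0, "rx": 0, "ry": 0, "rz": 0, "grip": 0}

```text
t: 10.33
eef_pos: [532.6, 134.3, 126.6]
tcp_rot: [-1.571, 0.0, 0.24]
ft_force: [0.3, 0.7, -0.6]
opening: 0.124
```

```bash
python3 q.py
```

```text
10.33 yaw 0.2401 M [ 0.021 -0.218  0.001] F [ 0.33  0.73 -0.59] z 126.57 xy [532.55 134.33] tau6 -0.216
```

move_arm:
  rows:
    - {"tx": 0, "ty": 0, "tz": 0, "rx": 0, "ry": -0.012, "rz": 0, "grip": 0}
    - {"tx": 0, "ty": 0, "tz": 0, "rx": 0, "ry": -0.012, "rz": 0, "grip": 0}
    - {"tx": 0, "ty": 0, "tz": 0, "rx": 0, "ry": 0, "rz": 0, "grip": 0}

```text
t: 10.58
eef_pos: [532.6, 134.3, 126.6]
tcp_rot: [-1.571, 0.0, 0.264]
ft_force: [-0.1, -0.5, -0.4]
opening: 0.126
```

```bash
python3 q.py
```

```text
10.58 yaw 0.2641 M [ 0.023 -0.132  0.042] F [-0.06 -0.46 -0.4 ] z 126.59 xy [532.57 134.33] tau6 -0.216
```

move_arm:
  rows:
    - {"tx": 0, "ty": 0, "tz": 0, "rx": 0, "ry": -0.012, "rz": 0, "grip": 0}
    - {"tx": 0, "ty": 0, "tz": 0, "rx": 0, "ry": -0.012, "rz": 0, "grip": 0}
    - {"tx": 0, "ty": 0, "tz": 0, "rx": 0, "ry": 0, "rz": 0, "grip": 0}

```text
t: 10.83
eef_pos: [532.6, 134.3, 126.6]
tcp_rot: [-1.571, 0.0, 0.288]
ft_force: [-0.5, 1.2, -0.4]
opening: 0.125
```

```bash
python3 q.py
```

```text
10.83 yaw 0.2881 M [ 0.04  -0.15  -0.037] F [-0.49  1.2  -0.36] z 126.6 xy [532.56 134.34] tau6 -0.216
```

move_arm:
  rows:
    - {"tx": 0, "ty": 0, "tz": 0, "rx": 0, "ry": -0.012, "rz": 0, "grip": 0}
    - {"tx": 0, "ty": 0, "tz": 0, "rx": 0, "ry": -0.012, "rz": 0, "grip": 0}
    - {"tx": 0, "ty": 0, "tz": 0, "rx": 0, "ry": 0, "rz": 0, "grip": 0}

```text
t: 11.08
eef_pos: [532.6, 134.3, 126.6]
tcp_rot: [-1.571, 0.0, 0.312]
ft_force: [0.3, 0.4, -0.8]
opening: 0.127
```

```bash
python3 q.py
```

```text
11.08 yaw 0.3122 M [ 0.013 -0.187 -0.003] F [ 0.25  0.43 -0.85] z 126.6 xy [532.58 134.34] tau6 -0.216
```

move_arm:
  rows:
    - {"tx": 0, "ty": 0, "tz": 0, "rx": 0, "ry": -0.012, "rz": 0, "grip": 0}
    - {"tx": 0, "ty": 0, "tz": 0, "rx": 0, "ry": -0.012, "rz": 0, "grip": 0}
    - {"tx": 0, "ty": 0, "tz": 0, "rx": 0, "ry": 0, "rz": 0, "grip": 0}

```text
t: 11.33
eef_pos: [532.6, 134.3, 126.6]
tcp_rot: [-1.571, -0.0, 0.336]
ft_force: [0.2, 1.3, -1.1]
opening: 0.124
```

```bash
python3 q.py
```

```text
11.33 yaw 0.3361 M [ 0.039 -0.155 -0.013] F [ 0.24  1.27 -1.09] z 126.62 xy [532.59 134.34] tau6 -0.216
```

move_arm:
  rows:
    - {"tx": 0, "ty": 0, "tz": 0, "rx": 0, "ry": -0.012, "rz": 0, "grip": 0}
    - {"tx": 0, "ty": 0, "tz": 0, "rx": 0, "ry": -0.012, "rz": 0, "grip": 0}
    - {"tx": 0, "ty": 0, "tz": 0, "rx": 0, "ry": 0, "rz": 0, "grip": 0}

```text
t: 11.58
eef_pos: [532.6, 134.3, 126.6]
tcp_rot: [-1.571, 0.0, 0.36]
ft_force: [0.1, 0.5, -1.0]
opening: 0.125
```

```bash
python3 q.py
```

```text
11.58 yaw 0.3601 M [ 0.021 -0.145  0.01 ] F [ 0.06  0.46 -1.01] z 126.59 xy [532.57 134.32] tau6 -0.216
```

move_arm:
  rows:
    - {"tx": 0, "ty": 0, "tz": 0, "rx": 0, "ry": -0.012, "rz": 0, "grip": 0}
    - {"tx": 0, "ty": 0, "tz": 0, "rx": 0, "ry": -0.012, "rz": 0, "grip": 0}
    - {"tx": 0, "ty": 0, "tz": 0, "rx": 0, "ry": 0, "rz": 0, "grip": 0}

```text
t: 11.83
eef_pos: [532.6, 134.3, 126.6]
tcp_rot: [-1.571, 0.0, 0.384]
ft_force: [0.8, 0.1, -1.4]
opening: 0.125
```

```bash
python3 q.py
```

```text
11.83 yaw 0.3841 M [ 0.015 -0.209 -0.009] F [ 0.82  0.06 -1.4 ] z 126.59 xy [532.58 134.32] tau6 -0.216
```

move_arm:
  rows:
    - {"tx": 0, "ty": 0, "tz": 0, "rx": 0, "ry": -0.012, "rz": 0, "grip": 0}
    - {"tx": 0, "ty": 0, "tz": 0, "rx": 0, "ry": -0.012, "rz": 0, "grip": 0}
    - {"tx": 0, "ty": 0, "tz": 0, "rx": 0, "ry": 0, "rz": 0, "grip": 0}

```text
t: 12.08
eef_pos: [532.6, 134.3, 126.6]
tcp_rot: [-1.571, 0.0, 0.408]
ft_force: [0.6, -0.5, -0.3]
opening: 0.124
```

```bash
python3 q.py
```

```text
12.08 yaw 0.4081 M [ 0.004 -0.161 -0.033] F [ 0.59 -0.45 -0.3 ] z 126.61 xy [532.59 134.32] tau6 -0.23
```

move_arm:
  rows:
    - {"tx": 0, "ty": 0, "tz": 0, "rx": 0, "ry": -0.01, "rz": 0, "grip": 0}
    - {"tx": 0, "ty": 0, "tz": 0, "rx": 0, "ry": 0, "rz": 0, "grip": 0}

```text
t: 12.25
eef_pos: [532.5, 134.3, 126.6]
tcp_rot: [-1.571, 0.0, 0.418]
ft_force: [-0.7, -0.3, -0.6]
opening: 0.124
```

```bash
python3 q.py
```

```text
12.25 yaw 0.4178 M [-0.045 -0.171 -0.1  ] F [-0.72 -0.27 -0.58] z 126.58 xy [532.54 134.3 ] tau6 -0.193
```

move_arm:
  rows:
    - {"tx": 0, "ty": 0, "tz": 0, "rx": 0, "ry": -0.008, "rz": 0, "grip": 0}
    - {"tx": 0, "ty": 0, "tz": 0, "rx": 0, "ry": 0, "rz": 0, "grip": 0}

```text
t: 12.42
eef_pos: [532.5, 134.3, 126.6]
tcp_rot: [-1.571, 0.0, 0.426]
ft_force: [-0.2, -1.4, 0.3]
opening: 0.122
```

```bash
python3 q.py
```

```text
12.42 yaw 0.4256 M [-0.132 -0.023 -0.065] F [-0.22 -1.37  0.34] z 126.59 xy [532.51 134.27] tau6 -0.186
```

move_arm:
  rows:
    - {"tx": 0, "ty": 0, "tz": 0, "rx": 0, "ry": -0.006, "rz": 0, "grip": 0}
    - {"tx": 0, "ty": 0, "tz": 0, "rx": 0, "ry": 0, "rz": 0, "grip": 0}

```text
t: 12.58
eef_pos: [532.5, 134.3, 126.6]
tcp_rot: [-1.571, 0.0, 0.431]
ft_force: [-0.2, -1.0, 1.2]
opening: 0.126
```

```bash
python3 q.py
```

```text
12.58 yaw 0.4314 M [-0.165  0.04  -0.082] F [-0.23 -1.04  1.24] z 126.59 xy [532.5  134.26] tau6 -0.187
```

move_arm:
  rows:
    - {"tx": 0, "ty": 0, "tz": 0, "rx": 0, "ry": 0, "rz": 0, "grip": 0}

```text
t: 12.67
eef_pos: [532.5, 134.3, 126.6]
tcp_rot: [-1.571, 0.0, 0.431]
ft_force: [-2.0, -2.2, 0.5]
opening: 0.124
```

```bash
python3 q.py
```

```text
12.67 yaw 0.431 M [-0.203  0.016 -0.089] F [-2.05 -2.23  0.46] z 126.61 xy [532.51 134.26] tau6 -0.114
```

move_arm:
  rows:
    - {"tx": 0, "ty": 0, "tz": 0, "rx": 0, "ry": 0, "rz": 0, "grip": 0}

```text
t: 12.75
eef_pos: [532.5, 134.3, 126.6]
tcp_rot: [-1.571, 0.0, 0.431]
ft_force: [-0.5, -1.2, -0.2]
opening: 0.122
```

```bash
python3 q.py
```

```text
12.75 yaw 0.431 M [-0.237  0.076 -0.095] F [-0.53 -1.23 -0.2 ] z 126.6 xy [532.5  134.26] tau6 -0.087
```

move_arm:
  rows:
    - {"tx": 0, "ty": 0, "tz": 0, "rx": 0, "ry": -0.006, "rz": 0, "grip": 0}
    - {"tx": 0, "ty": 0, "tz": 0, "rx": 0, "ry": 0, "rz": 0, "grip": 0}
    - {"tx": 0, "ty": 0, "tz": 0, "rx": 0, "ry": 0, "rz": 0, "grip": 0}

```text
t: 13.0
eef_pos: [532.5, 134.3, 126.6]
tcp_rot: [-1.571, 0.0, 0.437]
ft_force: [-1.1, -1.6, 0.2]
opening: 0.127
```

```bash
python3 q.py
```

```text
13.0 yaw 0.437 M [-0.375  0.157 -0.121] F [-1.05 -1.62  0.21] z 126.6 xy [532.49 134.27] tau6 -0.152
```

move_arm:
  rows:
    - {"tx": 0, "ty": 0, "tz": 0, "rx": 0, "ry": 0, "rz": 0, "grip": 0}
    - {"tx": 0, "ty": 0, "tz": 0, "rx": 0, "ry": 0, "rz": 0, "grip": 0}
    - {"tx": 0, "ty": 0, "tz": 0, "rx": 0, "ry": 0, "rz": 0, "grip": 0}
    - {"tx": 0, "ty": 0, "tz": 0, "rx": 0, "ry": 0, "rz": 0, "grip": 0}
    - {"tx": 0, "ty": 0, "tz": 0, "rx": 0, "ry": 0, "rz": 0, "grip": 0}
    - {"tx": 0, "ty": 0, "tz": 0, "rx": 0, "ry": 0, "rz": 0, "grip": 0}

```text
t: 13.5
eef_pos: [532.5, 134.3, 126.6]
tcp_rot: [-1.571, 0.0, 0.437]
ft_force: [-1.7, -3.7, 1.2]
opening: 0.124
```

```bash
python3 q.py; python3 shot.py wrist 3
```

```text
13.5 yaw 0.437 M [-0.572  0.316 -0.126] F [-1.73 -3.68  1.19] z 126.59 xy [532.49 134.28] tau6 -0.122
```

View pics/wrist3.png

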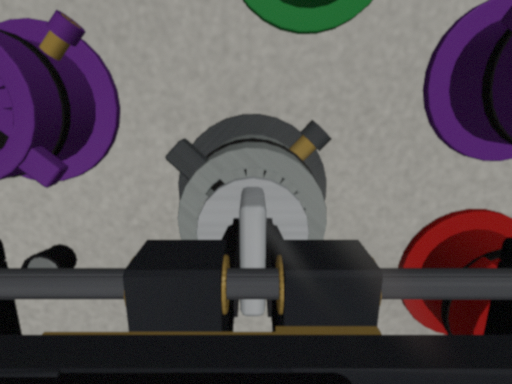

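The wrist view shows the wing still held in line between the jaws and turned with the gripper. Moments rose steadily from yaw 0.41, about 0.585 rad from the start, so that is the stop. I ease off slightly and then press.

move_arm:
  rows:
    - {"tx": 0, "ty": 0, "tz": 0, "rx": 0, "ry": 0.015, "rz": 0, "grip": 0}
    - {"tx": 0, "ty": 0.1, "tz": 0, "rx": 0, "ry": 0, "rz": 0, "grip": 0}
    - {"tx": 0, "ty": 0.1, "tz": 0, "rx": 0, "ry": 0, "rz": 0, "grip": 0}
    - {"tx": 0, "ty": 0.1, "tz": 0, "rx": 0, "ry": 0, "rz": 0, "grip": 0}
    - {"tx": 0, "ty": 0, "tz": 0, "rx": 0, "ry": 0, "rz": 0, "grip": 0}

```text
t: 13.97
eef_pos: [532.6, 134.4, 123.9]
tcp_rot: [-1.571, -0.0, 0.422]
ft_force: [-3.9, -2.6, 7.0]
opening: 0.125
```

```bash
python3 q.py
```

```text
13.97 yaw 0.422 M [-0.559  0.674 -0.036] F [-3.91 -2.55  7.03] z 123.86 xy [532.59 134.35] tau6 -0.031
```

move_arm:
  rows:
    - {"tx": 0, "ty": 0.1, "tz": 0, "rx": 0, "ry": 0, "rz": 0, "grip": 0}
    - {"tx": 0, "ty": 0.1, "tz": 0, "rx": 0, "ry": 0, "rz": 0, "grip": 0}
    - {"tx": 0, "ty": 0.1, "tz": 0, "rx": 0, "ry": 0, "rz": 0, "grip": 0}
    - {"tx": 0, "ty": 0.03, "tz": 0, "rx": 0, "ry": 0, "rz": 0, "grip": 0}
    - {"tx": 0, "ty": 0, "tz": 0, "rx": 0, "ry": 0, "rz": 0, "grip": 0}

```text
t: 14.38
eef_pos: [532.6, 134.4, 120.9]
tcp_rot: [-1.571, -0.0, 0.422]
ft_force: [-4.5, -2.3, 11.7]
opening: 0.126
```

```bash
python3 q.py
```

```text
14.38 yaw 0.422 M [-0.606  0.898  0.013] F [-4.54 -2.3  11.7 ] z 120.91 xy [532.64 134.36] tau6 -0.016
```

move_arm:
  rows:
    - {"tx": 0, "ty": 0, "tz": 0, "rx": 0, "ry": -0.012, "rz": 0, "grip": 0}
    - {"tx": 0, "ty": 0, "tz": 0, "rx": 0, "ry": -0.012, "rz": 0, "grip": 0}
    - {"tx": 0, "ty": 0, "tz": 0, "rx": 0, "ry": 0, "rz": 0, "grip": 0}

```text
t: 14.63
eef_pos: [532.9, 134.5, 121.1]
tcp_rot: [-1.571, -0.001, 0.447]
ft_force: [-3.4, -2.2, 10.4]
opening: 0.122
```

```bash
python3 q.py
```

```text
14.63 yaw 0.4467 M [-0.362  0.676 -0.015] F [-3.43 -2.17 10.37] z 121.11 xy [532.92 134.53] tau6 -0.225
```

move_arm:
  rows:
    - {"tx": 0, "ty": 0.05, "tz": 0, "rx": 0, "ry": 0, "rz": 0, "grip": 0}
    - {"tx": 0, "ty": 0, "tz": 0, "rx": 0, "ry": -0.015, "rz": 0, "grip": 0}
    - {"tx": 0, "ty": 0, "tz": 0, "rx": 0, "ry": -0.01, "rz": 0, "grip": 0}
    - {"tx": 0, "ty": 0, "tz": 0, "rx": 0, "ry": 0, "rz": 0, "grip": 0}

```text
t: 14.97
eef_pos: [533.1, 134.6, 120.7]
tcp_rot: [-1.571, -0.002, 0.472]
ft_force: [-2.8, -0.6, 11.5]
opening: 0.127
```

```bash
python3 q.py
```

```text
14.97 yaw 0.4715 M [-0.232  0.572 -0.029] F [-2.82 -0.57 11.49] z 120.71 xy [533.14 134.59] tau6 -0.211
```

Past the stop (0.06 rad beyond contact) with no resisting moment. I go on in checked batches.

move_arm:
  rows:
    - {"tx": 0, "ty": 0, "tz": 0, "rx": 0, "ry": -0.02, "rz": 0, "grip": 0}
    - {"tx": 0, "ty": 0, "tz": 0, "rx": 0, "ry": -0.02, "rz": 0, "grip": 0}
    - {"tx": 0, "ty": 0, "tz": 0, "rx": 0, "ry": -0.02, "rz": 0, "grip": 0}
    - {"tx": 0, "ty": 0, "tz": 0, "rx": 0, "ry": -0.02, "rz": 0, "grip": 0}
    - {"tx": 0, "ty": 0, "tz": 0, "rx": 0, "ry": -0.02, "rz": 0, "grip": 0}

```text
t: 15.38
eef_pos: [533.6, 134.8, 120.9]
tcp_rot: [-1.572, -0.003, 0.572]
ft_force: [-0.2, 0.5, 12.0]
opening: 0.123
```

```bash
python3 q.py
```

```text
15.38 yaw 0.5718 M [0.077 0.153 0.02 ] F [-0.2   0.53 11.98] z 120.86 xy [533.6  134.77] tau6 0.355
```

move_arm:
  rows:
    - {"tx": 0, "ty": 0, "tz": 0, "rx": 0, "ry": -0.03, "rz": 0, "grip": 0}
    - {"tx": 0, "ty": 0, "tz": 0, "rx": 0, "ry": -0.03, "rz": 0, "grip": 0}
    - {"tx": 0, "ty": 0, "tz": 0, "rx": 0, "ry": -0.03, "rz": 0, "grip": 0}
    - {"tx": 0, "ty": 0, "tz": 0, "rx": 0, "ry": -0.03, "rz": 0, "grip": 0}
    - {"tx": 0, "ty": 0, "tz": 0, "rx": 0, "ry": -0.03, "rz": 0, "grip": 0}
    - {"tx": 0, "ty": 0, "tz": 0, "rx": 0, "ry": 0, "rz": 0, "grip": 0}

```text
t: 15.88
eef_pos: [533.9, 134.8, 120.9]
tcp_rot: [-1.573, -0.003, 0.723]
ft_force: [-0.3, 0.9, 10.3]
opening: 0.125
```

```bash
python3 q.py; python3 st.py|grep rot
```

```text
15.88 yaw 0.7226 M [ 0.144 -0.026  0.035] F [-0.3   0.93 10.31] z 120.94 xy [533.87 134.84] tau6 -0.537
tcp_rot [-1.573 -0.003  0.723]
```

move_arm:
  rows:
    - {"tx": 0, "ty": 0.05, "tz": 0, "rx": 0, "ry": 0, "rz": 0, "grip": 0}
    - {"tx": 0, "ty": 0, "tz": 0, "rx": 0, "ry": -0.03, "rz": 0, "grip": 0}
    - {"tx": 0, "ty": 0, "tz": 0, "rx": 0, "ry": -0.03, "rz": 0, "grip": 0}
    - {"tx": 0, "ty": 0, "tz": 0, "rx": 0, "ry": -0.03, "rz": 0, "grip": 0}
    - {"tx": 0, "ty": 0, "tz": 0, "rx": 0, "ry": -0.03, "rz": 0, "grip": 0}
    - {"tx": 0, "ty": 0, "tz": 0, "rx": 0, "ry": -0.03, "rz": 0, "grip": 0}
    - {"tx": 0, "ty": 0, "tz": 0, "rx": 0, "ry": 0, "rz": 0, "grip": 0}

```text
t: 16.47
eef_pos: [534.0, 134.8, 120.5]
tcp_rot: [-1.573, -0.003, 0.873]
ft_force: [0.0, 1.1, 10.4]
opening: 0.122
```

```bash
python3 q.py; python3 st.py|grep rot
```

```text
16.47 yaw 0.8726 M [ 0.2   -0.093 -0.002] F [ 0.04  1.08 10.38] z 120.52 xy [533.98 134.85] tau6 -0.538
tcp_rot [-1.573 -0.003  0.873]
```

move_arm:
  rows:
    - {"tx": 0, "ty": 0.05, "tz": 0, "rx": 0, "ry": 0, "rz": 0, "grip": 0}
    - {"tx": 0, "ty": 0, "tz": 0, "rx": 0, "ry": -0.03, "rz": 0, "grip": 0}
    - {"tx": 0, "ty": 0, "tz": 0, "rx": 0, "ry": -0.03, "rz": 0, "grip": 0}
    - {"tx": 0, "ty": 0, "tz": 0, "rx": 0, "ry": -0.03, "rz": 0, "grip": 0}
    - {"tx": 0, "ty": 0, "tz": 0, "rx": 0, "ry": -0.03, "rz": 0, "grip": 0}
    - {"tx": 0, "ty": 0, "tz": 0, "rx": 0, "ry": -0.03, "rz": 0, "grip": 0}
    - {"tx": 0, "ty": 0, "tz": 0, "rx": 0, "ry": 0, "rz": 0, "grip": 0}

```text
t: 17.05
eef_pos: [534.0, 134.9, 120.1]
tcp_rot: [-1.574, -0.003, 1.023]
ft_force: [-0.8, 1.3, 11.5]
opening: 0.127
```

```bash
python3 q.py; python3 st.py|grep rot
```

```text
17.05 yaw 1.0226 M [ 0.199 -0.102  0.035] F [-0.83  1.32 11.54] z 120.08 xy [534.04 134.88] tau6 -0.54
tcp_rot [-1.574 -0.003  1.023]
```

move_arm:
  rows:
    - {"tx": 0, "ty": 0, "tz": 0, "rx": 0, "ry": -0.03, "rz": 0, "grip": 0}
    - {"tx": 0, "ty": 0, "tz": 0, "rx": 0, "ry": -0.03, "rz": 0, "grip": 0}
    - {"tx": 0, "ty": 0, "tz": 0, "rx": 0, "ry": -0.03, "rz": 0, "grip": 0}
    - {"tx": 0, "ty": 0, "tz": 0, "rx": 0, "ry": -0.03, "rz": 0, "grip": 0}
    - {"tx": 0, "ty": 0, "tz": 0, "rx": 0, "ry": -0.02, "rz": 0, "grip": 0}
    - {"tx": 0, "ty": 0, "tz": 0, "rx": 0, "ry": -0.02, "rz": 0, "grip": 0}
    - {"tx": 0, "ty": 0, "tz": 0, "rx": 0, "ry": 0, "rz": 0, "grip": 0}

```text
t: 17.63
eef_pos: [534.1, 134.9, 120.1]
tcp_rot: [-1.575, -0.003, 1.182]
ft_force: [-0.2, 0.9, 11.2]
opening: 0.128
```

```bash
python3 q.py; python3 st.py|grep rot
```

```text
17.63 yaw 1.182 M [ 0.293 -0.131 -0.07 ] F [-0.17  0.93 11.23] z 120.12 xy [534.09 134.9 ] tau6 -0.382
tcp_rot [-1.575 -0.003  1.182]
```

move_arm:
  rows:
    - {"tx": 0, "ty": 0, "tz": 0, "rx": 0, "ry": -0.015, "rz": 0, "grip": 0}
    - {"tx": 0, "ty": 0, "tz": 0, "rx": 0, "ry": -0.015, "rz": 0, "grip": 0}
    - {"tx": 0, "ty": 0, "tz": 0, "rx": 0, "ry": 0, "rz": 0, "grip": 0}

```text
t: 17.88
eef_pos: [534.1, 134.9, 120.1]
tcp_rot: [-1.575, -0.003, 1.212]
ft_force: [-0.2, 1.2, 11.6]
opening: 0.126
```

```bash
python3 q.py
```

```text
17.88 yaw 1.2117 M [ 0.237 -0.106 -0.055] F [-0.19  1.18 11.62] z 120.09 xy [534.07 134.89] tau6 -0.291
```

move_arm:
  rows:
    - {"tx": 0, "ty": 0, "tz": 0, "rx": 0, "ry": -0.01, "rz": 0, "grip": 0}
    - {"tx": 0, "ty": 0, "tz": 0, "rx": 0, "ry": -0.01, "rz": 0, "grip": 0}
    - {"tx": 0, "ty": 0, "tz": 0, "rx": 0, "ry": 0, "rz": 0, "grip": 0}

```text
t: 18.13
eef_pos: [534.1, 134.9, 120.1]
tcp_rot: [-1.575, -0.002, 1.231]
ft_force: [-0.2, 0.4, 11.4]
opening: 0.126
```

```bash
python3 q.py
```

```text
18.13 yaw 1.2314 M [ 0.347 -0.078 -0.029] F [-0.22  0.42 11.43] z 120.1 xy [534.09 134.91] tau6 -0.208
```

move_arm:
  rows:
    - {"tx": 0, "ty": 0, "tz": 0, "rx": 0, "ry": -0.01, "rz": 0, "grip": 0}
    - {"tx": 0, "ty": 0, "tz": 0, "rx": 0, "ry": -0.01, "rz": 0, "grip": 0}
    - {"tx": 0, "ty": 0, "tz": 0, "rx": 0, "ry": 0, "rz": 0, "grip": 0}

```text
t: 18.38
eef_pos: [534.1, 134.9, 120.1]
tcp_rot: [-1.575, -0.002, 1.251]
ft_force: [-0.2, 0.4, 10.9]
opening: 0.126
```

```bash
python3 q.py
```

```text
18.38 yaw 1.2513 M [ 0.28  -0.081  0.013] F [-0.19  0.41 10.86] z 120.11 xy [534.08 134.89] tau6 -0.207
```

move_arm:
  rows:
    - {"tx": 0, "ty": 0, "tz": 0, "rx": 0, "ry": -0.01, "rz": 0, "grip": 0}
    - {"tx": 0, "ty": 0, "tz": 0, "rx": 0, "ry": 0, "rz": 0, "grip": 0}
    - {"tx": 0, "ty": 0, "tz": 0, "rx": 0, "ry": 0, "rz": 0, "grip": 0}

```text
t: 18.63
eef_pos: [534.1, 134.9, 120.1]
tcp_rot: [-1.575, -0.002, 1.261]
ft_force: [-0.3, 0.0, 11.7]
opening: 0.129
```

```bash
python3 q.py
```

```text
18.63 yaw 1.2608 M [ 0.264 -0.079 -0.082] F [-0.28  0.04 11.69] z 120.1 xy [534.06 134.88] tau6 -0.064
```

move_arm:
  rows:
    - {"tx": 0, "ty": 0, "tz": 0, "rx": 0, "ry": -0.01, "rz": 0, "grip": 0}
    - {"tx": 0, "ty": 0, "tz": 0, "rx": 0, "ry": 0, "rz": 0, "grip": 0}
    - {"tx": 0, "ty": 0, "tz": 0, "rx": 0, "ry": 0, "rz": 0, "grip": 0}

```text
t: 18.88
eef_pos: [534.0, 134.9, 120.1]
tcp_rot: [-1.575, -0.002, 1.271]
ft_force: [0.9, 0.2, 11.8]
opening: 0.122
```

```bash
python3 q.py
```

```text
18.88 yaw 1.2708 M [ 0.276 -0.096 -0.022] F [ 0.95  0.21 11.77] z 120.09 xy [534.05 134.89] tau6 -0.068
```

move_arm:
  rows:
    - {"tx": 0, "ty": 0, "tz": 0, "rx": 0, "ry": -0.01, "rz": 0, "grip": 0}
    - {"tx": 0, "ty": 0, "tz": 0, "rx": 0, "ry": 0, "rz": 0, "grip": 0}
    - {"tx": 0, "ty": 0, "tz": 0, "rx": 0, "ry": 0, "rz": 0, "grip": 0}

```text
t: 19.13
eef_pos: [534.1, 134.9, 120.1]
tcp_rot: [-1.575, -0.002, 1.281]
ft_force: [0.2, 1.0, 11.7]
opening: 0.122
```

```bash
python3 q.py
```

```text
19.13 yaw 1.2806 M [ 0.254 -0.072 -0.106] F [ 0.18  1.01 11.68] z 120.11 xy [534.09 134.86] tau6 -0.13
```

move_arm:
  rows:
    - {"tx": 0, "ty": 0, "tz": 0, "rx": 0, "ry": -0.008, "rz": 0, "grip": 0}
    - {"tx": 0, "ty": 0, "tz": 0, "rx": 0, "ry": 0, "rz": 0, "grip": 0}
    - {"tx": 0, "ty": 0, "tz": 0, "rx": 0, "ry": 0, "rz": 0, "grip": 0}

```text
t: 19.38
eef_pos: [534.1, 134.8, 120.1]
tcp_rot: [-1.575, -0.002, 1.288]
ft_force: [-0.1, -0.3, 12.0]
opening: 0.128
```

```bash
python3 q.py
```

```text
19.38 yaw 1.2885 M [ 0.052 -0.082 -0.186] F [-0.15 -0.3  12.03] z 120.11 xy [534.08 134.78] tau6 -0.195
```

move_arm:
  rows:
    - {"tx": 0, "ty": 0, "tz": 0, "rx": 0, "ry": -0.006, "rz": 0, "grip": 0}
    - {"tx": 0, "ty": 0, "tz": 0, "rx": 0, "ry": 0, "rz": 0, "grip": 0}
    - {"tx": 0, "ty": 0, "tz": 0, "rx": 0, "ry": 0, "rz": 0, "grip": 0}
    - {"tx": 0, "ty": 0, "tz": 0, "rx": 0, "ry": 0, "rz": 0, "grip": 0}

```text
t: 19.72
eef_pos: [534.0, 134.7, 120.1]
tcp_rot: [-1.575, -0.002, 1.294]
ft_force: [-0.6, -0.2, 11.9]
opening: 0.125
```

```bash
python3 q.py
```

```text
19.72 yaw 1.2944 M [-0.064 -0.086 -0.213] F [-0.55 -0.23 11.92] z 120.08 xy [534.03 134.68] tau6 -0.209
```

move_arm:
  rows:
    - {"tx": 0, "ty": 0, "tz": 0, "rx": 0, "ry": 0.015, "rz": 0, "grip": 0}
    - {"tx": 0, "ty": 0, "tz": 0, "rx": 0, "ry": 0.015, "rz": 0, "grip": 0}
    - {"tx": 0, "ty": 0, "tz": 0, "rx": 0, "ry": 0.015, "rz": 0, "grip": 0}
    - {"tx": 0, "ty": 0, "tz": 0, "rx": 0, "ry": 0, "rz": 0, "grip": 0}
    - {"tx": 0, "ty": -0.1, "tz": 0, "rx": 0, "ry": 0, "rz": 0, "grip": 0}
    - {"tx": 0, "ty": -0.1, "tz": 0, "rx": 0, "ry": 0, "rz": 0, "grip": 0}
    - {"tx": 0, "ty": -0.1, "tz": 0, "rx": 0, "ry": 0, "rz": 0, "grip": 0}
    - {"tx": 0, "ty": 0, "tz": 0, "rx": 0, "ry": 0, "rz": 0, "grip": 0}

```text
t: 20.38
eef_pos: [534.0, 134.7, 123.0]
tcp_rot: [-1.575, -0.002, 1.25]
ft_force: [1.3, -0.6, 8.9]
opening: 0.124
```

```bash
python3 q.py
```

```text
20.38 yaw 1.2499 M [ 0.004 -0.316 -0.018] F [ 1.34 -0.59  8.93] z 123.0 xy [534.04 134.7 ] tau6 0.015
```

move_arm:
  rows:
    - {"tx": 0, "ty": -0.1, "tz": 0, "rx": 0, "ry": 0, "rz": 0, "grip": 0}
    - {"tx": 0, "ty": -0.1, "tz": 0, "rx": 0, "ry": 0, "rz": 0, "grip": 0}
    - {"tx": 0, "ty": -0.1, "tz": 0, "rx": 0, "ry": 0, "rz": 0, "grip": 0}
    - {"tx": 0, "ty": -0.1, "tz": 0, "rx": 0, "ry": 0, "rz": 0, "grip": 0}
    - {"tx": 0, "ty": 0, "tz": 0, "rx": 0, "ry": 0, "rz": 0, "grip": 0}

```text
t: 20.8
eef_pos: [533.9, 134.7, 126.6]
tcp_rot: [-1.574, -0.002, 1.25]
ft_force: [3.8, 0.0, 4.3]
opening: 0.128
```

```bash
python3 q.py
```

```text
20.8 yaw 1.2499 M [ 0.215 -0.777  0.014] F [3.84 0.01 4.26] z 126.56 xy [533.92 134.67] tau6 -0.002
```

move_arm:
  rows:
    - {"tx": 0, "ty": -0.1, "tz": 0, "rx": 0, "ry": 0, "rz": 0, "grip": 0}
    - {"tx": 0, "ty": -0.1, "tz": 0, "rx": 0, "ry": 0, "rz": 0, "grip": 0}
    - {"tx": 0, "ty": -0.1, "tz": 0, "rx": 0, "ry": 0, "rz": 0, "grip": 0}
    - {"tx": 0, "ty": 0, "tz": 0, "rx": 0, "ry": 0, "rz": 0, "grip": 0}

```text
t: 21.13
eef_pos: [532.6, 134.4, 128.8]
tcp_rot: [-1.571, -0.0, 1.25]
ft_force: [3.1, 1.7, 0.8]
opening: 0.12
```

```bash
python3 q.py
```

```text
21.13 yaw 1.2499 M [ 0.395 -0.674 -0.069] F [3.13 1.72 0.83] z 128.83 xy [532.61 134.44] tau6 -0.024
```

move_arm:
  rows:
    - {"tx": 0, "ty": -0.1, "tz": 0, "rx": 0, "ry": 0, "rz": 0, "grip": 0}
    - {"tx": 0, "ty": -0.1, "tz": 0, "rx": 0, "ry": 0, "rz": 0, "grip": 0}
    - {"tx": 0, "ty": -0.1, "tz": 0, "rx": 0, "ry": 0, "rz": 0, "grip": 0}
    - {"tx": 0, "ty": -0.1, "tz": 0, "rx": 0, "ry": 0, "rz": 0, "grip": 0}
    - {"tx": 0, "ty": 0, "tz": 0, "rx": 0, "ry": 0, "rz": 0, "grip": 0}

```text
t: 21.55
eef_pos: [532.2, 134.5, 132.7]
tcp_rot: [-1.57, 0.0, 1.25]
ft_force: [-0.4, 5.2, -3.0]
opening: 0.125
```

```bash
python3 q.py
```

```text
21.55 yaw 1.2499 M [ 1.088 -0.177 -0.108] F [-0.42  5.16 -2.97] z 132.7 xy [532.22 134.51] tau6 -0.067
```

move_arm:
  rows:
    - {"tx": 0.05, "ty": 0, "tz": 0, "rx": 0, "ry": 0, "rz": 0, "grip": 0}
    - {"tx": 0, "ty": -0.1, "tz": 0, "rx": 0, "ry": 0, "rz": 0, "grip": 0}
    - {"tx": 0, "ty": -0.1, "tz": 0, "rx": 0, "ry": 0, "rz": 0, "grip": 0}
    - {"tx": 0, "ty": -0.1, "tz": 0, "rx": 0, "ry": 0, "rz": 0, "grip": 0}
    - {"tx": 0, "ty": -0.1, "tz": 0, "rx": 0, "ry": 0, "rz": 0, "grip": 0}
    - {"tx": 0, "ty": 0, "tz": 0, "rx": 0, "ry": 0, "rz": 0, "grip": 0}

```text
t: 22.05
eef_pos: [532.8, 134.7, 137.0]
tcp_rot: [-1.571, 0.0, 1.25]
ft_force: [-0.8, -0.2, -2.3]
opening: 0.126
```

```bash
python3 q.py
```

```text
22.05 yaw 1.25 M [ 0.115 -0.121  0.055] F [-0.81 -0.22 -2.27] z 137.03 xy [532.75 134.66] tau6 -0.008
```

Free, carrying the cap's weight (-2.3 N) with no side load. I lift straight out.

move_arm:
  rows:
    - {"tx": 0, "ty": -0.3, "tz": 0, "rx": 0, "ry": 0, "rz": 0, "grip": 0}
    - {"tx": 0, "ty": -0.5, "tz": 0, "rx": 0, "ry": 0, "rz": 0, "grip": 0}
    - {"tx": 0, "ty": -0.8, "tz": 0, "rx": 0, "ry": 0, "rz": 0, "grip": 0}
    - {"tx": 0, "ty": -1, "tz": 0, "rx": 0, "ry": 0, "rz": 0, "grip": 0}
    - {"tx": 0, "ty": -1, "tz": 0, "rx": 0, "ry": 0, "rz": 0, "grip": 0}
    - {"tx": 0, "ty": -1, "tz": 0, "rx": 0, "ry": 0, "rz": 0, "grip": 0}
    - {"tx": 0, "ty": -1, "tz": 0, "rx": 0, "ry": 0, "rz": 0, "grip": 0}
    - {"tx": 0, "ty": -1, "tz": 0, "rx": 0, "ry": 0, "rz": 0, "grip": 0}
    - {"tx": 0, "ty": -0.5, "tz": 0, "rx": 0, "ry": 0, "rz": 0, "grip": 0}
    - {"tx": 0, "ty": 0, "tz": 0, "rx": 0, "ry": 0, "rz": 0, "grip": 0}

```text
t: 22.88
eef_pos: [533.1, 134.9, 209.2]
tcp_rot: [-1.573, -0.001, 1.25]
ft_force: [0.6, -0.2, -2.6]
opening: 0.127
```

```bash
python3 q.py; python3 shot.py scene 4
```

```text
22.88 yaw 1.2501 M [ 0.015 -0.183 -0.033] F [ 0.55 -0.23 -2.58] z 209.23 xy [533.14 134.91] tau6 -0.0
```

View pics/scene4.png

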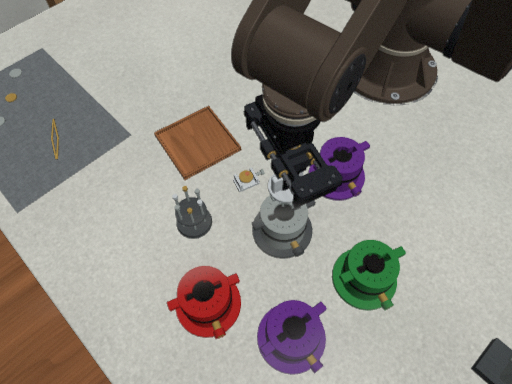

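move_arm:
  rows:
    - {"tx": -1.2, "ty": 0, "tz": -0.3, "rx": 0, "ry": 0, "rz": 0, "grip": 0}
    - {"tx": -2, "ty": 0, "tz": -0.5, "rx": 0, "ry": 0, "rz": 0, "grip": 0}
    - {"tx": -2.5, "ty": 0, "tz": -0.7, "rx": 0, "ry": 0, "rz": 0, "grip": 0}
    - {"tx": -2.5, "ty": 0, "tz": -0.7, "rx": 0, "ry": 0, "rz": 0, "grip": 0}
    - {"tx": -2.5, "ty": 0, "tz": -0.7, "rx": 0, "ry": 0, "rz": 0, "grip": 0}
    - {"tx": -2.5, "ty": 0, "tz": -0.7, "rx": 0, "ry": 0, "rz": 0, "grip": 0}
    - {"tx": -2.5, "ty": 0, "tz": -0.7, "rx": 0, "ry": 0, "rz": 0, "grip": 0}
    - {"tx": -2.5, "ty": 0, "tz": -0.7, "rx": 0, "ry": 0, "rz": 0, "grip": 0}
    - {"tx": -2.5, "ty": 0, "tz": -0.7, "rx": 0, "ry": 0, "rz": 0, "grip": 0}
    - {"tx": -2.5, "ty": 0, "tz": -0.7, "rx": 0, "ry": 0, "rz": 0, "grip": 0}

```text
t: 23.77
eef_pos: [519.6, -107.3, 207.2]
tcp_rot: [-1.57, 0.0, 1.25]
ft_force: [1.0, -0.2, -1.6]
opening: 0.124
```

move_arm:
  rows:
    - {"tx": -2.5, "ty": 0, "tz": -0.6, "rx": 0, "ry": 0, "rz": 0, "grip": 0}
    - {"tx": -1.8, "ty": 0, "tz": -0.3, "rx": 0, "ry": 0, "rz": 0, "grip": 0}
    - {"tx": -1.2, "ty": 0, "tz": -0.2, "rx": 0, "ry": 0, "rz": 0, "grip": 0}
    - {"tx": 0, "ty": 0, "tz": 0, "rx": 0, "ry": 0, "rz": 0, "grip": 0}
    - {"tx": 0, "ty": 0, "tz": 0, "rx": 0, "ry": 0, "rz": 0, "grip": 0}
    - {"tx": 0, "ty": 0, "tz": 0, "rx": 0, "ry": 0, "rz": 0, "grip": 0}

```text
t: 24.27
eef_pos: [513.3, -160.6, 207.6]
tcp_rot: [-1.57, -0.0, 1.25]
ft_force: [-0.2, -0.4, -2.1]
opening: 0.122
```

```bash
python3 q.py; python3 shot.py wrist 5;python3 shot.py scene 5
python3 - <<'E'
import cv2,numpy as np
a=cv2.imread('pics/wrist5.png');b=cv2.imread('pics/scene5.png')
b=cv2.resize(b[60:252,100:356],(512,384),interpolation=cv2.INTER_CUBIC)
cv2.imwrite('pics/pair5.png',cv2.resize(np.hstack([a,b]),(800,300)))
E
```

```text
24.27 yaw 1.2501 M [ 0.092 -0.162 -0.028] F [-0.18 -0.43 -2.05] z 207.61 xy [ 513.27 -160.62] tau6 -0.018
```

View pics/pair5.png

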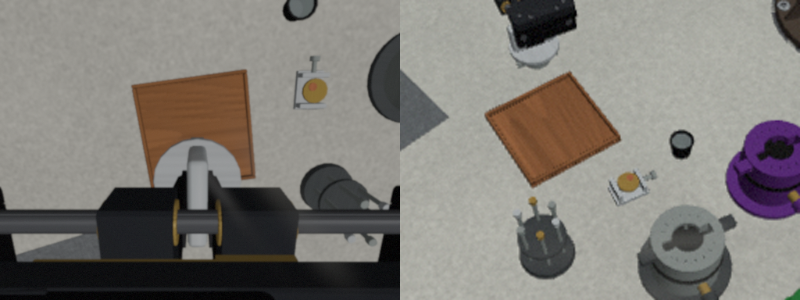

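move_arm:
  rows:
    - {"tx": 0, "ty": 0.8, "tz": 0, "rx": 0, "ry": 0, "rz": 0, "grip": 0}
    - {"tx": 0, "ty": 1.5, "tz": 0, "rx": 0, "ry": 0, "rz": 0, "grip": 0}
    - {"tx": 0, "ty": 1.8, "tz": 0, "rx": 0, "ry": 0, "rz": 0, "grip": 0}
    - {"tx": 0, "ty": 2, "tz": 0, "rx": 0, "ry": 0, "rz": 0, "grip": 0}
    - {"tx": 0, "ty": 2, "tz": 0, "rx": 0, "ry": 0, "rz": 0, "grip": 0}
    - {"tx": 0, "ty": 2, "tz": 0, "rx": 0, "ry": 0, "rz": 0, "grip": 0}
    - {"tx": 0, "ty": 1.5, "tz": 0, "rx": 0, "ry": 0, "rz": 0, "grip": 0}
    - {"tx": 0, "ty": 1, "tz": 0, "rx": 0, "ry": 0, "rz": 0, "grip": 0}
    - {"tx": 0, "ty": 0.7, "tz": 0, "rx": 0, "ry": 0, "rz": 0, "grip": 0}
    - {"tx": 0, "ty": 0.3, "tz": 0, "rx": 0, "ry": 0, "rz": 0, "grip": 0}

```text
t: 25.2
eef_pos: [513.3, -160.9, 70.9]
tcp_rot: [-1.57, -0.0, 1.25]
ft_force: [-0.3, -0.1, -1.7]
opening: 0.124
```

move_arm:
  rows:
    - {"tx": 0, "ty": 0.2, "tz": 0, "rx": 0, "ry": 0, "rz": 0, "grip": 0}
    - {"tx": 0, "ty": 0, "tz": 0, "rx": 0, "ry": 0, "rz": 0, "grip": 0}
    - {"tx": 0, "ty": 0, "tz": 0, "rx": 0, "ry": 0, "rz": 0, "grip": 0}
    - {"tx": 0, "ty": 0, "tz": 0, "rx": 0, "ry": 0, "rz": 0, "grip": 0}

```text
t: 25.53
eef_pos: [513.7, -161.3, 70.5]
tcp_rot: [-1.572, 0.0, 1.25]
ft_force: [-0.8, 0.2, -1.5]
opening: 0.124
```

```bash
python3 q.py
```

```text
25.53 yaw 1.2501 M [ 0.101 -0.125 -0.027] F [-0.78  0.17 -1.51] z 70.46 xy [ 513.69 -161.31] tau6 0.0
```

move_arm:
  rows:
    - {"tx": 0, "ty": 0.3, "tz": 0, "rx": 0, "ry": 0, "rz": 0, "grip": 0}
    - {"tx": 0, "ty": 0.3, "tz": 0, "rx": 0, "ry": 0, "rz": 0, "grip": 0}
    - {"tx": 0, "ty": 0.2, "tz": 0, "rx": 0, "ry": 0, "rz": 0, "grip": 0}
    - {"tx": 0, "ty": 0.1, "tz": 0, "rx": 0, "ry": 0, "rz": 0, "grip": 0}
    - {"tx": 0, "ty": 0, "tz": 0, "rx": 0, "ry": 0, "rz": 0, "grip": 0}
    - {"tx": 0, "ty": 0, "tz": 0, "rx": 0, "ry": 0, "rz": 0, "grip": 0}
    - {"tx": 0, "ty": 0, "tz": 0, "rx": 0, "ry": 0, "rz": 0, "grip": 0}

```text
t: 26.12
eef_pos: [513.5, -161.2, 60.8]
tcp_rot: [-1.571, 0.0, 1.25]
ft_force: [0.4, 1.5, -2.3]
opening: 0.125
```

move_arm:
  rows:
    - {"tx": 0, "ty": 0.1, "tz": 0, "rx": 0, "ry": 0, "rz": 0, "grip": 0}
    - {"tx": 0, "ty": 0.05, "tz": 0, "rx": 0, "ry": 0, "rz": 0, "grip": 0}
    - {"tx": 0, "ty": 0, "tz": 0, "rx": 0, "ry": 0, "rz": 0, "grip": 0}

```text
t: 26.37
eef_pos: [513.4, -161.2, 59.2]
tcp_rot: [-1.571, 0.0, 1.25]
ft_force: [0.1, 1.0, -1.9]
opening: 0.123
```

```bash
python3 q.py
```

```text
26.37 yaw 1.25 M [ 0.058 -0.175  0.029] F [ 0.12  0.97 -1.85] z 59.24 xy [ 513.39 -161.19] tau6 -0.0
```

move_arm:
  rows:
    - {"tx": 0, "ty": 0.05, "tz": 0, "rx": 0, "ry": 0, "rz": 0, "grip": 0}
    - {"tx": 0, "ty": 0.05, "tz": 0, "rx": 0, "ry": 0, "rz": 0, "grip": 0}
    - {"tx": 0, "ty": 0, "tz": 0, "rx": 0, "ry": 0, "rz": 0, "grip": 0}

```text
t: 26.62
eef_pos: [513.4, -161.2, 58.2]
tcp_rot: [-1.571, 0.0, 1.25]
ft_force: [-0.8, 0.7, -2.5]
opening: 0.124
```

move_arm:
  rows:
    - {"tx": 0, "ty": 0.05, "tz": 0, "rx": 0, "ry": 0, "rz": 0, "grip": 0}
    - {"tx": 0, "ty": 0, "tz": 0, "rx": 0, "ry": 0, "rz": 0, "grip": 0}

```text
t: 26.78
eef_pos: [513.4, -161.2, 57.8]
tcp_rot: [-1.571, 0.0, 1.25]
ft_force: [-0.7, -0.8, -2.1]
opening: 0.121
```

```bash
python3 q.py
```

```text
26.78 yaw 1.25 M [ 0.023 -0.183  0.009] F [-0.72 -0.82 -2.08] z 57.77 xy [ 513.4  -161.19] tau6 -0.0
```

move_arm:
  rows:
    - {"tx": 0, "ty": 0.05, "tz": 0, "rx": 0, "ry": 0, "rz": 0, "grip": 0}
    - {"tx": 0, "ty": 0, "tz": 0, "rx": 0, "ry": 0, "rz": 0, "grip": 0}

```text
t: 26.95
eef_pos: [513.4, -161.2, 57.6]
tcp_rot: [-1.571, 0.0, 1.25]
ft_force: [-1.1, 0.5, 1.8]
opening: 0.126
```

move_arm:
  rows:
    - {"tx": 0, "ty": 0.05, "tz": 0, "rx": 0, "ry": 0, "rz": 0, "grip": 0}
    - {"tx": 0, "ty": 0, "tz": 0, "rx": 0, "ry": 0, "rz": 0, "grip": 0}

```text
t: 27.12
eef_pos: [513.4, -161.2, 57.5]
tcp_rot: [-1.571, 0.0, 1.25]
ft_force: [-3.7, 0.6, 10.1]
opening: 0.125
```

It touches down at z 57.6, as predicted. I ease off, open and rise.

move_arm:
  rows:
    - {"tx": 0, "ty": -0.07, "tz": 0, "rx": 0, "ry": 0, "rz": 0, "grip": 0}
    - {"tx": 0, "ty": 0, "tz": 0, "rx": 0, "ry": 0, "rz": 0, "grip": 0}
    - {"tx": 0, "ty": 0, "tz": 0, "rx": 0, "ry": 0, "rz": 0, "grip": 20}
    - {"tx": 0, "ty": 0, "tz": 0, "rx": 0, "ry": 0, "rz": 0, "grip": 30}
    - {"tx": 0, "ty": 0, "tz": 0, "rx": 0, "ry": 0, "rz": 0, "grip": 45}
    - {"tx": 0, "ty": 0, "tz": 0, "rx": 0, "ry": 0, "rz": 0, "grip": 60}
    - {"tx": 0, "ty": 0, "tz": 0, "rx": 0, "ry": 0, "rz": 0, "grip": 60}
    - {"tx": 0, "ty": 0, "tz": 0, "rx": 0, "ry": 0, "rz": 0, "grip": 60}
    - {"tx": 0, "ty": 0, "tz": 0, "rx": 0, "ry": 0, "rz": 0, "grip": 60}
    - {"tx": 0, "ty": 0, "tz": 0, "rx": 0, "ry": 0, "rz": 0, "grip": 60}

```text
t: 27.95
eef_pos: [513.4, -161.2, 57.5]
tcp_rot: [-1.571, 0.0, 1.25]
ft_force: [0.4, -0.7, 0.5]
opening: 0.584
```

move_arm:
  rows:
    - {"tx": 0, "ty": -0.3, "tz": 0, "rx": 0, "ry": 0, "rz": 0, "grip": 60}
    - {"tx": 0, "ty": -0.8, "tz": 0, "rx": 0, "ry": 0, "rz": 0, "grip": 60}
    - {"tx": 0, "ty": -1.5, "tz": 0, "rx": 0, "ry": 0, "rz": 0, "grip": 60}
    - {"tx": 0, "ty": -2.5, "tz": 0, "rx": 0, "ry": 0, "rz": 0, "grip": 60}
    - {"tx": 0, "ty": -3, "tz": 0, "rx": 0, "ry": 0, "rz": 0, "grip": 60}
    - {"tx": 0, "ty": -3, "tz": 0, "rx": 0, "ry": 0, "rz": 0, "grip": 60}
    - {"tx": 0, "ty": -3, "tz": 0, "rx": 0, "ry": 0, "rz": 0, "grip": 60}
    - {"tx": 0, "ty": -1, "tz": 0, "rx": 0, "ry": 0, "rz": 0, "grip": 60}
    - {"tx": 0, "ty": 0, "tz": 0, "rx": 0, "ry": 0, "rz": 0, "grip": 60}
    - {"tx": 0, "ty": 0, "tz": 0, "rx": 0, "ry": 0, "rz": 0, "grip": 60}

```text
t: 28.78
eef_pos: [513.2, -161.1, 208.5]
tcp_rot: [-1.571, 0.0, 1.25]
ft_force: [-0.7, -0.7, 0.2]
opening: 0.601
```

```bash
python3 q.py; python3 shot.py wrist 6;python3 shot.py scene 6
python3 - <<'E'
import cv2,numpy as np
from h import *
a=cv2.imread('pics/wrist6.png');b=cv2.imread('pics/scene6.png')
cv2.imwrite('pics/pair6.png',cv2.resize(np.hstack([a,b]),(800,300)))
p,d,e,R=load("wrist",6);P=pts("wrist",d,e,R)
near=np.hypot(P[...,0]-513,P[...,1]+161)<60
for z0,z1 in [(28,38),(66,76)]:
    m=near&(P[...,2]>z0)&(P[...,2]<z1);print(P[m].mean(0).round(1),m.sum(),cv2.minAreaRect(P[m][:,:2].astype(np.float32)),P[m][:,2].std().round(2))
E
```

```text
28.78 yaw 1.25 M [ 0.028 -0.177 -0.043] F [-0.74 -0.68  0.2 ] z 208.51 xy [ 513.17 -161.08] tau6 -0.0
[ 512.1 -161.5   32.4] 2300 ((513.220947265625, -161.65151977539062), (63.306392669677734, 61.55891418457031), 72.05347442626953) 0.81
[ 512.5 -161.5   69.9] 823 ((513.4287109375, -161.66036987304688), (11.895498275756836, 54.97924041748047), 71.44901275634766) 1.13
```

View pics/pair6.png

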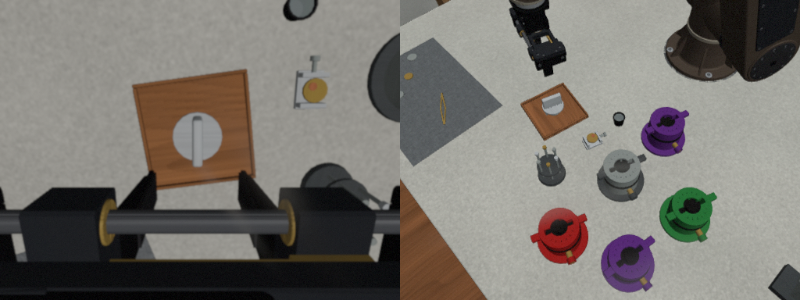

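The cap stands upright in the tray at left (197,135) and right (552,103). The pot is open and the bystanders look unmoved. I hand the job in.

```bash
python3 -c "
from cell import env
print(env.job_done())"
```

```text
the job is handed in; nothing more can be done
None
```

The cap is off the steel pot and standing upright in the wooden tray. I handed the job in at about 29 s of the 72 s allowed.

- **First stop:** I turned the cap anticlockwise in small steps and felt the stop about 0.585 rad from the start. I rested it there for about a second, with about 0.13 N m showing at the wrist.
- **Press and turn:** I eased off slightly and pressed 5.5 to 6.5 mm, which showed about 12 N. I turned on to the end stop, where the wrist showed about 0.2 N m.
- **Lift and place:** I backed off 0.045 rad, lifted straight out and lowered the cap until it touched the tray floor. Touchdown peaked at about 10 N before I eased off and let go.

**Last checks:**
- The cap's disc top measured 32.4 mm (33 expected) and its wing top 69.9 mm (71 expected). Both are centred near (513, -161.6), so the cap is upright in the middle of the tray.
- In the final picture the pot is open, the gripper is clear, and the other items and look-alike pots appear where they were. I judged those by eye and did not measure them.

**Deviations:**
- While pressed, the tool drifted sideways by about 1.5 mm.
- The spring force read 1 to 2 N below what the depth implied, so I pressed a little deeper along the way.
- During the lift there was a brief side load of about 5 N, which went away after a 0.5 mm shift.

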